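Gauge the roller clearance at both ends of an etching press

TASK

I want to see whether the etching press's roller sits level: slide the two taper gauges under it along the bed from the robot's side, thin tip first, one on each red line and square to the roller, each pushed in with a light finger push, only until you feel the roller just grip it. It does not matter which gauge goes where; leave both lying flat on the bed, gripped by the roller, and let go of them. Don't force a gauge in, and leave the bottle, the tin and the palette knife as they are.

Things in the scene. Friction and masses are not known exactly. Their poses are not given: they have to be found in the camera images.
- press: tabletop etching press, fixed, green iron cheeks. Origin on the table below the middle of the roller; x (away from the robot at zero yaw) is the way the bed runs, y along the roller to the left, z up. A flat steel bed, 520 mm (x) by 300 mm (y), its top 72 mm up; across it a bare steel roller, 32 mm radius, axis over x = 0. Roller and bed do not give when pushed
- line_left (a point): point on the bed's top straight below the roller's axis, on the left (press y = +100 mm) of the two thin red lines that run along the bed in press x. Roller clearance over the bed here: unknown, 4.5 to 9 mm, and may differ between the lines by up to 2.2 mm
- line_right (a point): the same on the right red line (press y = -100 mm). The roller's and the bed's faces each drag on a gripped gauge with a friction coefficient of 0.5 to 0.7; the drag then grows by some 2 to 4 N per mm of further push; once gripped it holds itself
- bed_front (a point): middle of the top edge of the bed's end nearest the robot (press x = -260 mm, 72 mm up)
- left_screw (a point): middle of the T bar (100 mm along x) on the left cheek's pressure screw (press y = +187 mm, 288 mm up). The cheeks (y = +/-169 to 205 mm, x = -70 to 70 mm) are 249 mm tall; two tie rods (8 mm radius, x = +/-28 mm) join them above the roller, 233 mm up
- wheel_hub (a point): hub of the star wheel outside the right cheek (press y = -232 mm, 115 mm up), fixed, four spokes reaching 124 mm from the hub in the plane y = const
- gauge_a: taper gauge with red handle on the table left of the press: steel wedge blade 20 mm wide, flat below, upright handle block on its thick end. Origin on the underside below the handle's middle; x to the thin tip, z up. Handle: x = -28 to 28 mm, 22 mm wide (y), 45 mm tall from the underside. Weighs 240 to 340 g, acting some 50 mm ahead of the origin
- gauge_b: taper gauge with blue handle on the table right of the press, same shape as the red one: the blade's top slopes straight from 13 mm thick at the handle's front (x = 28 mm) to 2.5 mm thick at the tip (x = 178 mm), 0.07 mm per mm, with fine black cross marks
- gauge_a_tip (a point): middle of the underside of the red-handled gauge's thin tip
- gauge_b_tip (a point): middle of the underside of the blue-handled gauge's thin tip
- oil_bottle: amber glass oil bottle, 64 mm across, 170 mm tall, standing on the table right of the press beyond the star wheel; origin under its middle
- ink_tin: steel ink tin, 90 mm across, 60 mm tall, on the table left of the press; origin under its middle
- palette_knife: palette knife 240 mm long lying flat on the table between the robot and the press; origin under its middle, x along it towards the blade
There are look-alikes about, which are no part of the job. Leave any green or purple look-alike of the gauge_a alone.

How it is judged:
On the way:
1. a first gauge is gripped under the roller on one red line (((contact force between gauge_a and roller_c0 above 1.5 N and z of gauge_a in the frame of press between 0.068 and 0.076 m and angle between gauge_a's own z axis and vertical below 0.08 rad and angle between the x axis of gauge_a and the x axis of press, either way round below 0.15 rad and x of gauge_a_tip in the frame of press above 0.01 m and y of gauge_a_tip in the frame of press between 0.075 and 0.125 m) or (contact force between gauge_a and roller_c0 above 1.5 N and z of gauge_a in the frame of press between 0.068 and 0.076 m and angle between gauge_a's own z axis and vertical below 0.08 rad and angle between the x axis of gauge_a and the x axis of press, either way round below 0.15 rad and x of gauge_a_tip in the frame of press above 0.01 m and y of gauge_a_tip in the frame of press between -0.125 and -0.075 m) or (contact force between gauge_b and roller_c0 above 1.5 N and z of gauge_b in the frame of press between 0.068 and 0.076 m and angle between gauge_b's own z axis and vertical below 0.08 rad and angle between the x axis of gauge_b and the x axis of press, either way round below 0.15 rad and x of gauge_b_tip in the frame of press above 0.01 m and y of gauge_b_tip in the frame of press between 0.075 and 0.125 m) or (contact force between gauge_b and roller_c0 above 1.5 N and z of gauge_b in the frame of press between 0.068 and 0.076 m and angle between gauge_b's own z axis and vertical below 0.08 rad and angle between the x axis of gauge_b and the x axis of press, either way round below 0.15 rad and x of gauge_b_tip in the frame of press above 0.01 m and y of gauge_b_tip in the frame of press between -0.125 and -0.075 m))), for 0.2 s.
At the end, for the whole second after the job is handed in: One gauge on each red line: each lies flat on the bed, tip past the roller's axis and within 25 mm of its line, within 0.15 rad of square to the roller, pressed by the roller with more than 1.5 N, at rest and let go ((((contact force between gauge_a and roller_c0 above 1.5 N and z of gauge_a in the frame of press between 0.068 and 0.076 m and angle between gauge_a's own z axis and vertical below 0.08 rad and angle between the x axis of gauge_a and the x axis of press, either way round below 0.15 rad and x of gauge_a_tip in the frame of press above 0.01 m and y of gauge_a_tip in the frame of press between 0.075 and 0.125 m) and (contact force between gauge_b and roller_c0 above 1.5 N and z of gauge_b in the frame of press between 0.068 and 0.076 m and angle between gauge_b's own z axis and vertical below 0.08 rad and angle between the x axis of gauge_b and the x axis of press, either way round below 0.15 rad and x of gauge_b_tip in the frame of press above 0.01 m and y of gauge_b_tip in the frame of press between -0.125 and -0.075 m)) or ((contact force between gauge_a and roller_c0 above 1.5 N and z of gauge_a in the frame of press between 0.068 and 0.076 m and angle between gauge_a's own z axis and vertical below 0.08 rad and angle between the x axis of gauge_a and the x axis of press, either way round below 0.15 rad and x of gauge_a_tip in the frame of press above 0.01 m and y of gauge_a_tip in the frame of press between -0.125 and -0.075 m) and (contact force between gauge_b and roller_c0 above 1.5 N and z of gauge_b in the frame of press between 0.068 and 0.076 m and angle between gauge_b's own z axis and vertical below 0.08 rad and angle between the x axis of gauge_b and the x axis of press, either way round below 0.15 rad and x of gauge_b_tip in the frame of press above 0.01 m and y of gauge_b_tip in the frame of press between 0.075 and 0.125 m))) and linear speed of each of gauge_a, gauge_b below 0.01 m/s); the robot touches nothing.
It fails at once if a gauge was forced: the roller presses on gauge_a with more than 15 N (contact force between gauge_a and roller_c0 above 15 N).
It fails at once if a gauge was forced: the roller presses on gauge_b with more than 15 N (contact force between gauge_b and roller_c0 above 15 N).
It fails at once if the oil bottle was moved by more than 20 mm (distance of oil_bottle from where it was at the start of the episode above 0.02 m).
It fails at once if the ink tin was moved by more than 20 mm (distance of ink_tin from where it was at the start of the episode above 0.02 m).
It fails at once if the palette knife was moved by more than 20 mm (distance of palette_knife from where it was at the start of the episode above 0.02 m).
It also fails if it takes over 72 s, if anything falls off the work surface, if the arm or the gripper's body presses on something with over 40 N, if the wrist force passes 120 N, or if a joint passes its speed limit or range.

ROBOT

A 6-joint arm with a two-finger parallel gripper is mounted at the origin on the work surface. World frame = base frame: x ahead of the robot, y to its left, z up, the work surface at z = 0. Lengths are in m, angles in rad, forces in N, time in s.
With the tool pointing down it reaches from about 0.375 to 0.975 m from the base axis. Payload 3.8 kg.
Tool frame: the origin (TCP) lies midway between the tips of the shut fingers; the grasp point (between the pads) lies env.pinch_z behind it (env.pinch_z is the distance from the TCP to the grasp point, in m); z points along the fingers, y is the direction in which the jaws open and shut (so a half turn about z gives the same grasp; the last joint's range is limited). The gripper opens to 88 mm and grips with 3 to 60 N. Pads are 18 mm wide; open, the fingers measure 123 mm over their backs; the gripper's body (75 mm by 187 mm) begins 45 mm behind the grasp point.
Start: joints at [-1.252, 0.264, 1.604, -0, 1.274, -0.037], TCP at [0.235, -0.633, 0.239] pointing down, gripper open.
Joint ranges: [-2.63, 2.63], [-0.94, 2.18], [0.31, 2.57], [-1.31, 4.45], [0, 2.66], [-2.55, 2.55]. Speed limits (rad/s): [2.57, 2.57, 3.14, 3.14, 3.14, 3.14].

INTERFACE

Orientations are given as a unit quaternion [w, x, y, z].
In Python, from rig import env gives the robot as it stands.
- The arm moves only by the shell command python3 -m crank 'ROWS' [FORCE]. ROWS is JSON, a list that holds one entry, the list of rows, each a list of 7 numbers: the turn, a rotation vector about the tool's x, y, z in rad, then the shift along the tool's x, y, z in m, then the closure, from -1 (fully open) to 1 (shut). In form: [[[rx, ry, rz, tx, ty, tz, gripper], ...]]. A call has 1 to 10 rows; each row is the pose to reach, as a shift and turn from the pose measured when the call began, along the tool's axes at that moment; what a row does not reach only later rows make up. A row lasts 1/10 s, in which the tool goes at most 50 mm and 8.59 degrees, less where a joint would pass 70% of its speed; a pose out of reach is approached as far as the arm can. A call with a gripper value outside its range is refused whole. The fingers move at their own pace and stop on an object; FORCE is the grip in N (left out, the last holds). Time passes only in rows, so rows that repeat a pose let the fingers close. It gives the time, the measured TCP pose, the force and the opening at its end, in the units of the state.
- env.read_state(): the state, without advancing time (a new reading comes with each control period).
- env.camera(name): name is "side" or "top"; returns the picture (400x640x3 uint8, blue, green, red); there is no depth.
- env.calibration(name): a dict with "vertical_fov" (degrees; the focal length in pixels is half the picture's height over the tangent of half this angle, whatever the lens; pixels are square), "cx", "cy" (the principal point, pixels), "xyz" and "attitude" of the camera in the world. Camera axes: x right, y down, z forward; pixel columns grow to the right and rows downward; lengths in m; the calibration is good to about 2 mm. A picture is of the moment at which its call begins. calibration takes no time and is no camera call.
- env.finish_job(): hands the job in, once; it reports no verdict.
Trained networks look in the newest picture that a camera, given by its name, has taken for a name from the list of things; names that differ only in an ending like _2 or _b are one class to them, and where a whole thing is asked for, a point or a joint stands for the part that bears it (a point fixed in the world has none). Each returns a list of dicts, best first, with "conf" (0 to 1); they miss things now and then, are a little off and sometimes report something else, mostly with a low value. They report only what shows in the picture. A call takes as long as a camera call. They do not tell look-alikes from the thing itself.
- env.trace(camera, query): "mask" (400x640 bool, what is visible of it).
- env.place_of(camera, query): "centre" ([x, y, z] in m, in world coordinates, good to about 4 mm: a listed point, or the origin of a listed thing).
The state is a dict: "time": time; "qpos": joint angles; "joint_vel": joint speeds; "joint_torque": joint torques, N m; "position": TCP position; "eef_rot": TCP orientation; "contact_force": force on the tool from outside, world axes, zero at the start; "ft_torque": the same for the moment, N m; "opening": finger opening in m.
Only numpy, scipy, OpenCV 4.12 (cv2) and the standard library are available. Lean on these libraries where they do the work, as an engineer would, in place of code of your own. Each camera call takes 0.05 s, during which the arm holds its last target.

## Working session

There is one attempt and no reset: what is moved stays moved. The work goes in short steps, Python scripts to look and compute and a shell command to move; the robot and the scene stay as the last step left them, time stands still between calls to the robot, and variables do not carry over. Pictures are saved under pics/ and viewed, and the job is handed in when it is done.

```bash
ls; mkdir -p pics
python3 - <<'E'
from rig import env
import cv2
print(env.read_state(), env.pinch_z)
for c in("side","top"):
    im=env.camera(c); cv2.imwrite(f"pics/{c}0.png",im); print(c,env.calibration(c))
    for q in ["press","line_left","line_right","bed_front","left_screw","wheel_hub","gauge_a","gauge_a_tip","oil_bottle","ink_tin","palette_knife"]:
        print(c,q,[(round(d["conf"],2),[round(float(v),4) for v in d["centre"]]) for d in env.place_of(c,q)])
E
```

```text
pics
{'time': 0.0, 'qpos': array([-1.25187647e+00,  2.64763006e-01,  1.60533188e+00, -2.22150515e-05,
        1.27370986e+00, -3.69303825e-02]), 'joint_vel': array([ 0.00052747, -0.00042841, -0.00128714, -0.00033941,  0.00047528,
       -0.00089558]), 'joint_torque': array([ 1.08900936e-04, -5.02112031e+01, -3.56872416e+01,  7.28702964e-02,
        2.93278461e-02, -1.48598210e-04]), 'position': array([ 0.23491521, -0.63205997,  0.23740412]), 'eef_rot': array([-1.09357754e-03,  9.84211860e-01,  1.76990934e-01, -1.65942355e-04]), 'contact_force': array([0.33180172, 0.35676466, 0.47552408]), 'ft_torque': array([-0.00959039,  0.01751059, -0.05603918]), 'opening': 0.08806284068502987} 0.0187
side {'vertical_fov': 45.83569544239765, 'cx': 324.08602661874903, 'cy': 204.30224334922949, 'xyz': array([-0.17658979,  1.22733784,  1.23176304]), 'attitude': array([ 0.12394707, -0.24454426,  0.86286822, -0.42461001])}
side press [(0.74, [0.7317, 0.1702, 0.2864]), (0.69, [0.7346, -0.014, 0.0014]), (0.58, [0.7277, -0.1165, 0.0696]), (0.35, [0.6753, 0.3505, -0.0012])]
side line_left [(0.83, [0.7347, 0
[... 1088 characters left out ...]
.7305, -0.1149, 0.0703]), (0.2, [0.6746, 0.3479, -0.0012])]
top bed_front [(0.6, [0.4709, -0.0184, 0.0752])]
top left_screw [(0.84, [0.7311, 0.1674, 0.2849])]
top wheel_hub [(0.82, [0.7336, -0.2453, 0.1163])]
top gauge_a [(0.87, [0.4126, 0.6485, 0.0006]), (0.78, [0.4315, -0.3348, 0.0022]), (0.67, [0.4028, 0.1637, -0.0034]), (0.62, [0.4333, 0.3186, 0.0011]), (0.58, [0.3408, -0.4824, -0.0003])]
top gauge_a_tip [(0.7, [0.3096, 0.5055, -0.0004]), (0.66, [0.3035, 0.436, -0.0016]), (0.59, [0.23, 0.1508, 0.0026])]
top oil_bottle [(0.58, [0.672, -0.3696, -0.0058])]
top ink_tin [(0.82, [0.6764, 0.3488, -0.0046])]
top palette_knife [(0.68, [0.7328, -0.2466, 0.1131]), (0.63, [0.3536, -0.0167, -0.002])]
```

View pics/top0.png

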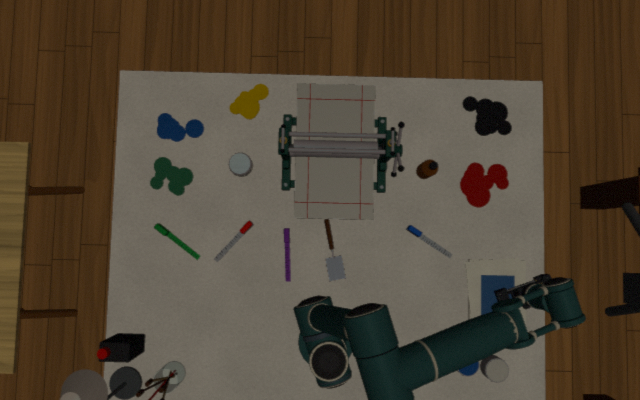

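View pics/side0.png

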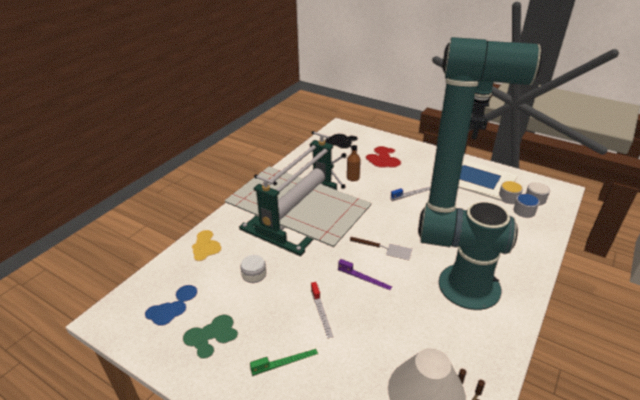

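The top view shows the red gauge with its handle at about (247,227) and tip at (218,258). The blue gauge has its handle at (412,230) and tip at (450,255). The green and purple ones are look-alikes, and the palette knife lies in front of the bed at (333,250). Next I'll refine the headings and the press yaw.

```bash
cat > h.py <<'E'
from rig import env
import numpy as np, cv2, sys
from scipy.spatial.transform import Rotation as R
def cal(c):
    k=env.calibration(c); f=200/np.tan(np.radians(k["vertical_fov"]/2)); q=k["attitude"]
    return f,k["cx"],k["cy"],np.array(k["xyz"]),R.from_quat(q,scalar_first=True)
def px2w(c,uv,z):
    f,cx,cy,p,r=cal(c); uv=np.atleast_2d(uv).astype(float)
    d=r.apply(np.c_[(uv[:,0]-cx)/f,(uv[:,1]-cy)/f,np.ones(len(uv))])
    z=np.broadcast_to(z,len(uv)); return p+d*((z-p[2])/d[:,2])[:,None]
def w2px(c,P):
    f,cx,cy,p,r=cal(c); d=r.inv().apply(np.atleast_2d(P)-p); return np.c_[d[:,0]/d[:,2]*f+cx,d[:,1]/d[:,2]*f+cy]
def tool(phi,tilt=0):
    """phi: jaw(y) axis angle deg, tool down; tilt deg: lean tool body toward robot side (-x world), about world y"""
    a=np.radians(phi); y=np.array([np.cos(a),np.sin(a),0]); z=np.array([0,0,-1.]); x=np.cross(y,z)
    return R.from_rotvec([0,-np.radians(tilt),0])*R.from_matrix(np.c_[x,y,z])
def row(pos,rot):
    s=env.read_state(); r0=R.from_quat(s["eef_rot"],scalar_first=True)
    rv=(r0.inv()*rot).as_rotvec(); t=r0.inv().apply(np.array(pos)-s["position"])
    print("row",np.round(rv,3).tolist(),np.round(t,4).tolist(),"deg",round(float(np.degrees(np.linalg.norm(rv))),1))
def st():
    s=env.read_state(); print({k:np.round(s[k],4).tolist() for k in("time","position","qpos","contact_force","opening")})
E
cat > m.py <<'E'
from h import *
for c in("side","top"):
    im=env.camera(c); hsv=cv2.cvtColor(im,cv2.COLOR_BGR2HSV)
    for o,lab in(((.432,.319),"a"),((.434,-.334),"b")):
        best=None
        for d in env.trace(c,"gauge_a"):
            m=d["mask"]; v,u=np.nonzero(m)
            W=px2w(c,np.c_[u,v],0.008)[:,:2]
            if np.min(np.hypot(*(W-o).T))<.02 and len(u)>20:
                mu=W.mean(0); U,S,V=np.linalg.svd(W-mu); 
                print(c,lab,round(d["conf"],2),len(u),mu.round(4),"heading",round(np.degrees(np.arctan2(V[0,1],V[0,0])),1),"ext",np.round(np.ptp((W-mu)@V[0]),3))
    for q in("gauge_a","gauge_b","gauge_b_tip"):
        print(c,q,[(round(d["conf"],2),np.round(d["centre"],4).tolist()) for d in env.place_of(c,q)])
    g=im.astype(int)
    red=((g[...,2]-g[...,1]>25)&(g[...,2]-g[...,0]>15)).astype(np.uint8)
    for y in(.084,-.116):
        for x in(.5,.62):pass
        P=w2px(c,[[x,y,.072] for x in np.linspace(.48,.68,15)])
        print(c,y,P[0].round(),P[-1].round())
    cv2.imwrite(f"pics/{c}_crop.png",cv2.resize(im[60:290,200:480] if c=="top" else im[150:380,200:480],None,fx=2.8,fy=2.5,interpolation=cv2.INTER_CUBIC))
E
python3 m.py
```

```text
side a 0.72 273 [0.3785 0.366 ] heading 136.8 ext 0.226
side b 0.49 258 [ 0.4114 -0.373 ] heading 50.3 ext 0.194
side gauge_a [(0.96, [0.4045, 0.16, -0.0008]), (0.75, [0.4364, -0.3322, -0.0005]), (0.6, [0.4345, 0.3182, 0.0001]), (0.56, [0.4117, 0.6456, -0.0003]), (0.54, [0.7344, 0.0821, 0.0694])]
side gauge_b [(0.96, [0.4045, 0.16, -0.0008]), (0.75, [0.4364, -0.3322, -0.0005]), (0.6, [0.4345, 0.3182, 0.0001]), (0.56, [0.4117, 0.6456, -0.0003]), (0.54, [0.7344, 0.0821, 0.0694])]
side gauge_b_tip [(0.84, [0.3406, -0.4849, 0.0026]), (0.65, [0.4339, -0.3384, -0.0002])]
side 0.084 [338. 236.] [294. 218.]
side -0.116 [364. 208.] [321. 192.]
top a 0.82 276 [0.3805 0.365 ] heading 138.5 ext 0.205
top b 0.78 339 [ 0.3965 -0.3936] heading -123.3 ext 0.203
top gauge_a [(0.82, [0.4031, 0.1639, -0.0002]), (0.79, [0.4301, 0.321, 0.0011]), (0.64, [0.4136, 0.6455, -0.0003]), (0.5, [0.4318, -0.3323, 0.0005])]
top gauge_b [(0.82, [0.4031, 0.1639, -0.0002]), (0.79, [0.4301, 0.321, 0.0011]), (0.64, [0.4136, 0.6455, -0.0003]), (0.5, [0.4318, -0.3323, 0.0005])]
top gauge_b_tip [(0.63, [0.3415, -0.4832, 0.0006])]
top 0.084 [307. 216.] [308. 163.]
top -0.116 [359. 217.] [360. 165.]
```

Run:
```python
from h import *
im=env.camera("top").astype(float)
r=im[...,2]-0.5*(im[...,1]+im[...,0])
for lo,hi,n in((300,316,"L"),(352,368,"R")):
    pts=[]
    for v in range(170,214):
        s=r[v,lo:hi]; s=s-np.median(s); s[s<3]=0
        if s.max()>4: pts.append((np.sum(s*np.arange(lo,hi))/s.sum(),v))
    W=px2w("top",pts,.072)[:,:2]; 
    for _ in range(3):
        k=np.polyfit(W[:,0],W[:,1],1); e=np.abs(W[:,1]-np.polyval(k,W[:,0])); W=W[e<2.5*np.std(e)+1e-4]
    print(n,len(W),"slope",k[0].round(4),"y at x=.73",np.polyval(k,.73).round(4),"y at .5",np.polyval(k,.5).round(4), e.std().round(4))
# pregrasp over gauge b: grasp at origin+ 8mm ahead
h=np.radians(-122); p=np.array([.434,-.333])+.008*np.array([np.cos(h),np.sin(h)])
row([*p,.10],tool(-32)); row([*p,.013],tool(-32))
```

```text
L 33 slope -0.0017 y at x=.73 0.0834 y at .5 0.0838 0.0001
R 37 slope 0.0075 y at x=.73 -0.1154 y at .5 -0.1171 0.0002
row [-0.0, -0.0, -0.657] [0.2845, -0.2068, 0.1387] deg 37.6
row [-0.0, -0.0, -0.657] [0.2845, -0.2068, 0.2257] deg 37.6
```

View pics/top_crop.png

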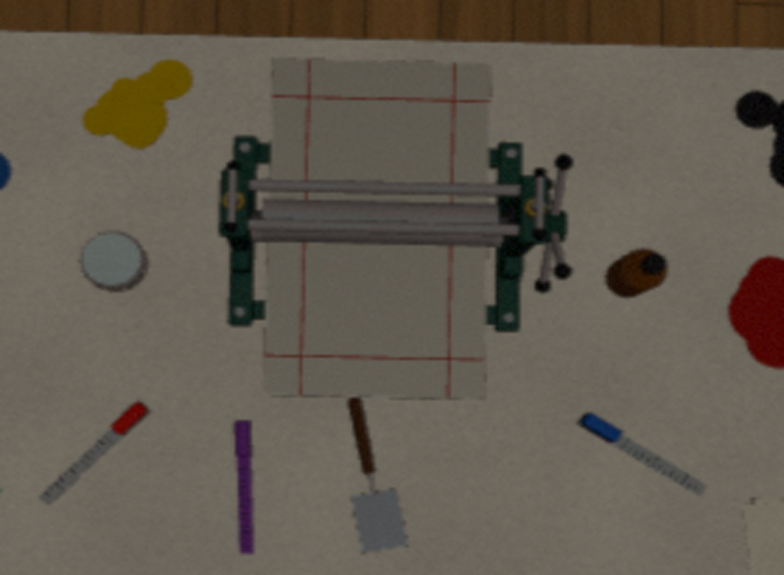

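The crop shows both red lines running almost straight up the image, so the press yaw is about 0. I'll move above the blue gauge first.

```bash
python3 -m crank '[[[0,0,-0.657,0.2845,-0.2068,0.12,-1],[0,0,-0.657,0.2845,-0.2068,0.12,-1],[0,0,-0.657,0.2845,-0.2068,0.12,-1],[0,0,-0.657,0.2845,-0.2068,0.12,-1],[0,0,-0.657,0.2845,-0.2068,0.12,-1],[0,0,-0.657,0.2845,-0.2068,0.12,-1],[0,0,-0.657,0.2845,-0.2068,0.12,-1],[0,0,-0.657,0.2845,-0.2068,0.139,-1],[0,0,-0.657,0.2845,-0.2068,0.139,-1],[0,0,-0.657,0.2845,-0.2068,0.139,-1]]]'
python3 - <<'E'
from h import *
st(); cv2.imwrite("pics/top1.png",env.camera("top")[180:330,330:530].repeat(3,0).repeat(3,1)); cv2.imwrite("pics/side1.png",env.camera("side")[120:270,330:530].repeat(3,0).repeat(3,1))
h=np.radians(-122); p=np.array([.434,-.333])+.008*np.array([np.cos(h),np.sin(h)])
row([*p,.013],tool(-32))
E
```

```text
time: 2.85
position: [0.4296, -0.3395, 0.0995]
eef_rot: [-0.0, 0.874, 0.486, -0.0]
contact_force: [0.7, -0.8, 0.3]
opening: 0.088
{'time': 2.85, 'position': [0.4296, -0.3395, 0.0995], 'qpos': [-0.7139, 0.1545, 2.01, -0.0006, 0.9781, -0.1572], 'contact_force': [0.7011, -0.763, 0.2783], 'opening': 0.088}
row [0.002, 0.001, -0.0] [0.0012, -0.0013, 0.088] deg 0.1
```

```bash
python3 -m crank '[[[0,0,0,0.001,-0.001,0.045,-1],[0,0,0,0.001,-0.001,0.087,-1],[0,0,0,0.001,-0.001,0.087,-1],[0,0,0,0.001,-0.001,0.087,0.6],[0,0,0,0.001,-0.001,0.087,0.6],[0,0,0,0.001,-0.001,0.087,0.6],[0,0,0,0.001,-0.001,0.087,1],[0,0,0,0.001,-0.001,0.087,1],[0,0,0,0.001,-0.001,0.087,1],[0,0,0,0.001,-0.001,0.087,1]]]' 35
python3 - <<'E'
from h import *
st(); cv2.imwrite("pics/side2.png",env.camera("side")[120:270,330:530].repeat(4,0).repeat(4,1))
E
```

```text
time: 3.95
position: [0.4301, -0.3401, 0.0143]
eef_rot: [0.001, 0.875, 0.485, 0.0]
contact_force: [0.3, 0.1, 0.3]
opening: 0.0341
{'time': 3.95, 'position': [0.4301, -0.3401, 0.0143], 'qpos': [-0.7143, 0.2708, 2.0588, -0.0005, 0.8094, -0.1554], 'contact_force': [0.325, 0.1276, 0.3335], 'opening': 0.0341}
```

View pics/side2.png

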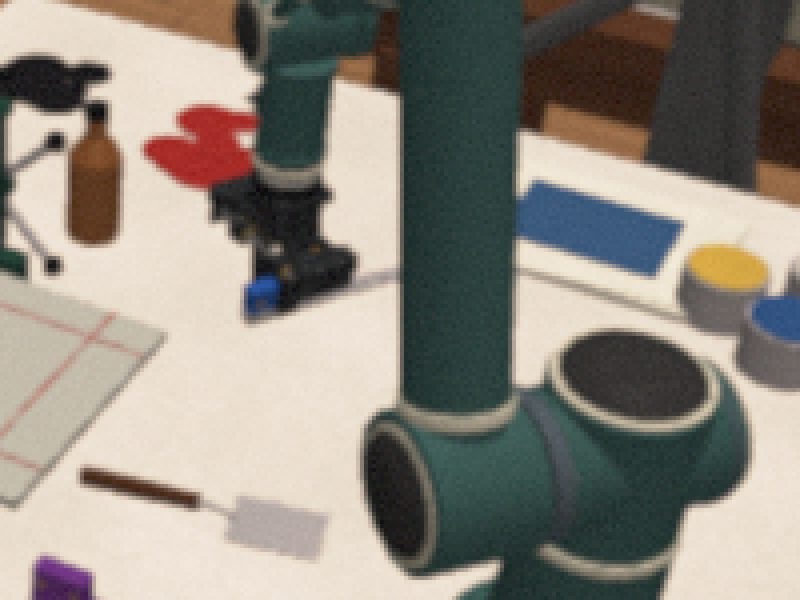

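The jaws straddle the blue handle at about (265,300) in the crop and are still closing.

```bash
python3 -m crank '[[[0,0,0,0,0,0,1],[0,0,0,0,0,0,1],[0,0,0,0,0,0,1],[0,0,0,0,0,0,1]]]' 35
python3 -m crank '[[[0,0,0,0,0,-0.02,1],[0,0,0,0,0,-0.06,1],[0,0,0,0,0,-0.09,1],[0,0,0,0,0,-0.12,1],[0,0,0,0,0,-0.12,1]]]' 35
python3 - <<'E'
from h import *
st(); cv2.imwrite("pics/side3.png",env.camera("side")[100:250,330:530].repeat(4,0).repeat(4,1))
# carry: rotate +122 deg about world z
row([.42,-.25,.16],tool(30)); row([.547,-.116,.16],tool(90))
E
```

```text
time: 4.4
position: [0.4297, -0.3398, 0.014]
eef_rot: [0.001, 0.875, 0.485, 0.0]
contact_force: [-0.8, 1.5, 1.7]
opening: 0.0215
time: 4.9
position: [0.4323, -0.3419, 0.1384]
eef_rot: [0.005, 0.875, 0.485, 0.002]
contact_force: [1.0, 0.6, -1.6]
opening: 0.0218
{'time': 4.9, 'position': [0.4323, -0.3419, 0.1384], 'qpos': [-0.7142, 0.1098, 1.98, -0.0003, 1.0412, -0.1555], 'contact_force': [1.0436, 0.6094, -1.6163], 'opening': 0.0218}
row [0.005, 0.005, -1.082] [0.0711, -0.0573, -0.0247] deg 62.0
row [0.002, 0.007, -2.129] [0.2521, -0.0206, -0.0247] deg 122.0
```

View pics/side3.png

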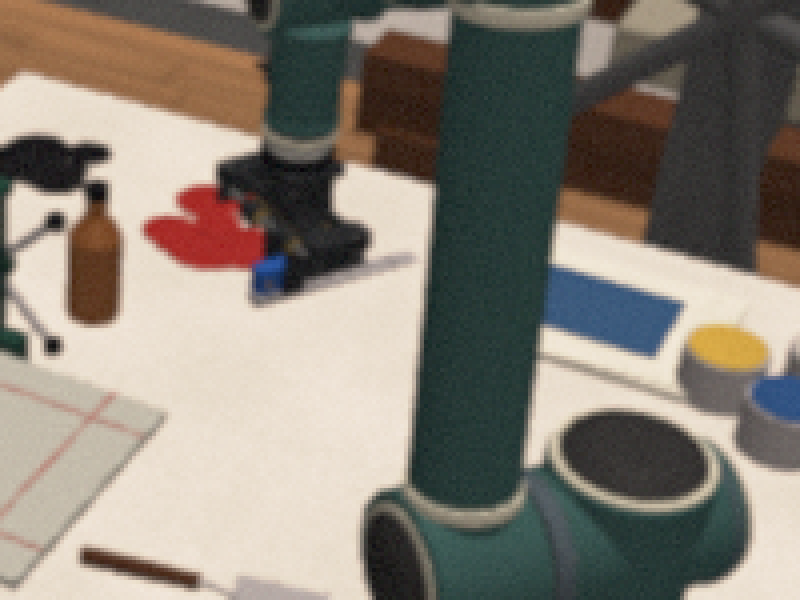

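The gauge is held level and clear of the table. I'll carry it and turn it.

```bash
python3 -m crank '[[[0,0,-0.14,0.01,-0.007,-0.01,1],[0,0,-0.28,0.02,-0.014,-0.02,1],[0,0,-0.42,0.03,-0.022,-0.025,1],[0,0,-0.56,0.04,-0.03,-0.025,1],[0,0,-0.70,0.05,-0.038,-0.025,1],[0,0,-0.84,0.06,-0.046,-0.025,1],[0,0,-0.96,0.067,-0.053,-0.025,1],[0,0,-1.08,0.071,-0.057,-0.025,1],[0,0,-1.08,0.071,-0.057,-0.025,1]]]'
python3 - <<'E'
from h import *
st(); row([.547,-.116,.16],tool(90))
E
```

```text
time: 5.85
position: [0.4184, -0.2486, 0.1573]
eef_rot: [0.001, 0.5, 0.866, -0.001]
contact_force: [1.0, -0.1, -3.0]
opening: 0.0214
{'time': 5.85, 'position': [0.4184, -0.2486, 0.1573], 'qpos': [-0.5866, -0.0278, 2.0852, -0.0011, 1.0829, -1.1086], 'contact_force': [1.0098, -0.0609, -2.9873], 'opening': 0.0214}
row [-0.001, 0.001, -1.048] [0.0507, 0.1776, -0.0028] deg 60.1
```

```bash
python3 - <<'E'
from h import *
row([.515,-.116,.15],tool(90))
E
python3 -m crank '[[[0,0,-0.14,0.004,0.02,0,1],[0,0,-0.28,0.009,0.04,0,1],[0,0,-0.42,0.014,0.06,0,1],[0,0,-0.56,0.019,0.08,0,1],[0,0,-0.70,0.024,0.10,0,1],[0,0,-0.84,0.028,0.125,0,1],[0,0,-0.95,0.032,0.14,0,1],[0,0,-1.048,0.035,0.15,0,1],[0,0,-1.048,0.035,0.15,0,1]]]'
python3 - <<'E'
from h import *
st(); row([.515,-.116,.10],tool(90))
for c in("top","side"):
  cv2.imwrite(f"pics/{c}4.png",env.camera(c)[100:300,240:460].repeat(3,0).repeat(3,1))
E
```

```text
row [-0.001, 0.001, -1.048] [0.0667, 0.1499, 0.0071] deg 60.1
time: 6.75
position: [0.5309, -0.1426, 0.1553]
eef_rot: [-0.001, 0.001, 1.0, -0.0]
contact_force: [0.1, -0.1, -1.6]
opening: 0.0216
{'time': 6.75, 'position': [0.5309, -0.1426, 0.1553], 'qpos': [-0.307, 0.0974, 1.9597, -0.0014, 1.0861, -1.8759], 'contact_force': [0.1463, -0.0678, -1.575], 'opening': 0.0216}
row [-0.001, -0.002, -0.001] [0.0158, 0.0266, 0.0553] deg 0.1
```

View pics/side4.png

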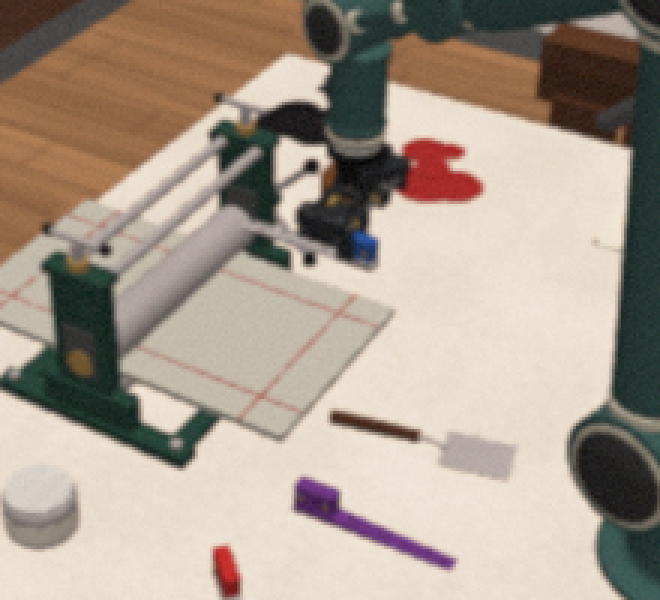

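View pics/top4.png

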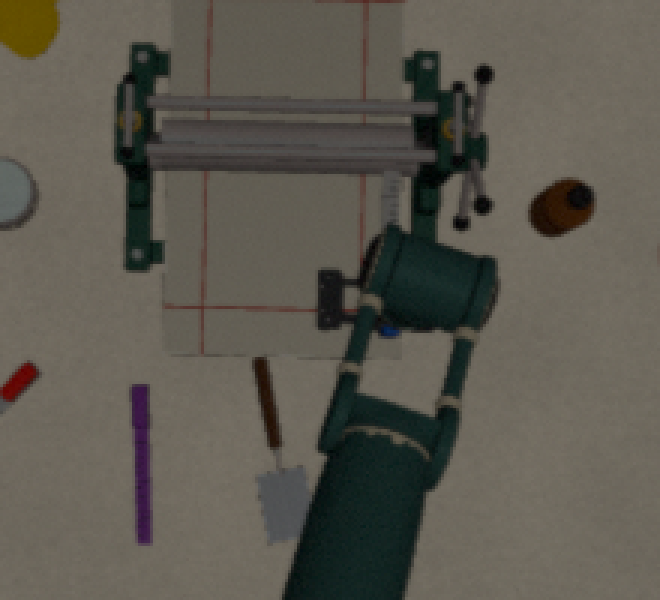

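The gauge points straight at the roller, a little right of the right line, and is clear of everything. I'll shift it onto the line and lower it.

```bash
python3 -m crank '[[[0,0,0,0.016,0.0266,0,1],[0,0,0,0.016,0.0266,0,1],[0,0,0,0.016,0.0266,0.03,1],[0,0,0,0.016,0.0266,0.055,1],[0,0,0,0.016,0.0266,0.058,1],[0,0,0,0.016,0.0266,0.058,1]]]'
python3 - <<'E'
from h import *
st()
for c in("side",):
  im=env.camera(c); cv2.imwrite(f"pics/{c}5.png",cv2.resize(im[140:240,280:420],None,fx=5.5,fy=5.5,interpolation=cv2.INTER_CUBIC))
E
```

```text
time: 7.45
position: [0.513, -0.1172, 0.0968]
eef_rot: [-0.002, 0.003, 1.0, -0.0]
contact_force: [0.6, -0.4, -2.2]
opening: 0.0218
{'time': 7.45, 'position': [0.513, -0.1172, 0.0968], 'qpos': [-0.2708, 0.1214, 2.054, -0.0023, 0.9704, -1.8346], 'contact_force': [0.6467, -0.4253, -2.1858], 'opening': 0.0218}
```

View pics/side5.png

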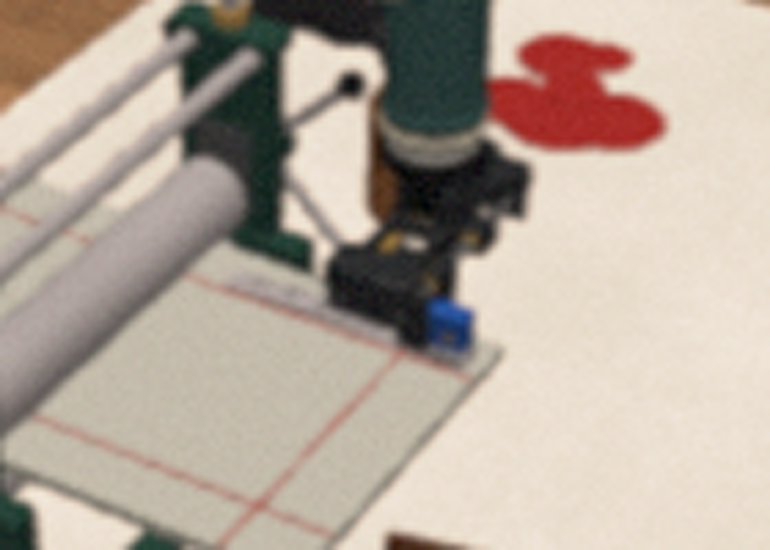

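The gauge hovers just above the bed along the right line. I'll lower it gently.

```bash
python3 -m crank '[[[0,0,0,0,0,0.003,1],[0,0,0,0,0,0.006,1],[0,0,0,0,0,0.008,1],[0,0,0,0,0,0.008,1]]]'
python3 -m crank '[[[0,0,0,0,0,0.001,1],[0,0,0,0,0,0.002,1],[0,0,0,0,0,0.002,1]]]'
```

```text
time: 7.9
position: [0.5141, -0.1174, 0.09]
eef_rot: [-0.001, 0.003, 1.0, -0.001]
contact_force: [-1.4, -0.1, -1.8]
opening: 0.0217
time: 8.2
position: [0.514, -0.1174, 0.0879]
eef_rot: [-0.001, 0.003, 1.0, -0.001]
contact_force: [0.6, 0.3, -2.9]
opening: 0.0214
```

```bash
for i in 1 2 3; do echo; done; python3 -m crank '[[[0,0,0,0,0,0.001,1],[0,0,0,0,0,0.0015,1],[0,0,0,0,0,0.0015,1]]]'
python3 -m crank '[[[0,0,0,0,0,0.001,1],[0,0,0,0,0,0.001,1]]]'
```

```text
time: 8.5
position: [0.514, -0.1174, 0.0864]
eef_rot: [-0.001, 0.003, 1.0, -0.001]
contact_force: [-1.3, -0.1, -1.5]
opening: 0.022
time: 8.7
position: [0.5143, -0.1175, 0.086]
eef_rot: [-0.001, 0.003, 1.0, -0.001]
contact_force: [-1.9, 0.9, 2.3]
opening: 0.0216
```

The gauge touched the bed at TCP z = 0.086. I'll let go, tilt the tool back 25° so its body clears the cheeks, then regrip lightly so the pads slip if the push gets too hard.

```bash
python3 -m crank '[[[0,0,0,0,0,-0.0005,0.2],[0,0,0,0,0,-0.0005,-0.2],[0,0,0,0,0,-0.001,-0.2],[0,0,0,0,0,-0.003,-0.2]]]'
python3 - <<'E'
from h import *
st(); row([.512,-.1172,.092],tool(90,25))
print(tool(90,25).apply([0,0,-1]))
E
```

```text
time: 9.1
position: [0.5141, -0.1175, 0.0889]
eef_rot: [-0.001, 0.003, 1.0, -0.001]
contact_force: [0.2, 0.2, 0.5]
opening: 0.0511
{'time': 9.1, 'position': [0.5141, -0.1175, 0.0889], 'qpos': [-0.2706, 0.1321, 2.0588, -0.0023, 0.9523, -1.8347], 'contact_force': [0.154, 0.1601, 0.5134], 'opening': 0.0511}
row [-0.003, -0.438, -0.005] [0.0022, 0.0002, -0.0031] deg 25.1
[-0.42261826  0.          0.90630779]
```

```bash
python3 -m crank '[[[0,-0.14,0,0.001,0,-0.003,-0.2],[0,-0.28,0,0.002,0,-0.003,-0.2],[0,-0.438,-0.003,0.002,0,-0.003,-0.2],[0,-0.438,-0.003,0.002,0,-0.003,-0.2],[0,-0.438,-0.003,0.002,0,-0.003,-0.2]]]'
python3 -m crank '[[[0,0,0,0,0,0,1],[0,0,0,0,0,0,1],[0,0,0,0,0,0,1],[0,0,0,0,0,0,1],[0,0,0,0,0,0,1]]]' 5
python3 - <<'E'
from h import *
st(); 
im=env.camera("side"); cv2.imwrite("pics/side6.png",cv2.resize(im[140:240,280:420],None,fx=5.5,fy=5.5,interpolation=cv2.INTER_CUBIC))
s=env.read_state();row(s["position"]+[.03,0,0],tool(90,25));row(s["position"]+[.001,0,0],tool(90,25))
E
```

```text
time: 9.6
position: [0.5112, -0.1174, 0.0917]
eef_rot: [0.215, 0.002, 0.977, -0.001]
contact_force: [0.1, -0.5, 1.0]
opening: 0.0529
time: 10.1
position: [0.5123, -0.1176, 0.0922]
eef_rot: [0.215, 0.002, 0.977, -0.001]
contact_force: [1.7, -0.3, -0.3]
opening: 0.0223
{'time': 10.1, 'position': [0.5123, -0.1176, 0.0922], 'qpos': [-0.3704, -0.0986, 2.3569, 0.32, 0.4958, -2.1903], 'contact_force': [1.6634, -0.2822, -0.2755], 'opening': 0.0223}
row [-0.003, -0.002, -0.003] [-0.0272, 0.0001, 0.0126] deg 0.3
row [-0.003, -0.002, -0.003] [-0.0009, 0.0, 0.0004] deg 0.3
```

View pics/side6.png

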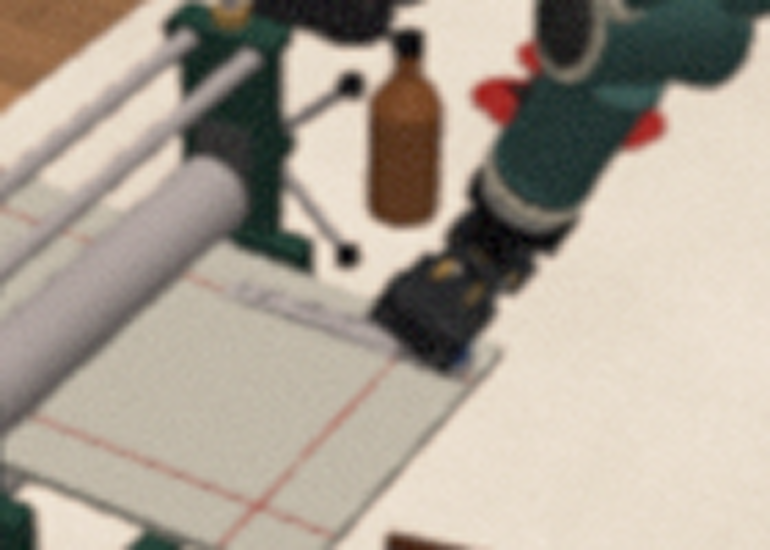

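It is gripped with 5 N and the body leans clear. I'll slide 55 mm along the bed, which stops short of any possible grip.

```bash
python3 -m crank '[[[0,0,0,-0.0054,0,0.0025,1],[0,0,0,-0.0109,0,0.0051,1],[0,0,0,-0.0163,0,0.0076,1],[0,0,0,-0.0217,0,0.0101,1],[0,0,0,-0.0272,0,0.0127,1],[0,0,0,-0.0326,0,0.0152,1],[0,0,0,-0.038,0,0.0177,1],[0,0,0,-0.0435,0,0.0203,1],[0,0,0,-0.0498,0,0.0233,1],[0,0,0,-0.0498,0,0.0233,1]]]'
python3 - <<'E'
from h import *
st(); 
im=env.camera("side"); cv2.imwrite("pics/side7.png",cv2.resize(im[140:240,280:420],None,fx=5.5,fy=5.5,interpolation=cv2.INTER_CUBIC))
s=env.read_state();row(np.array([s["position"][0]+.01,-.117,.092]),tool(90,25))
E
```

```text
time: 11.15
position: [0.5683, -0.1179, 0.0922]
eef_rot: [0.216, 0.002, 0.976, -0.001]
contact_force: [1.0, 0.5, -1.6]
opening: 0.0221
{'time': 11.15, 'position': [0.5683, -0.1179, 0.0922], 'qpos': [-0.325, 0.0105, 2.2538, 0.2897, 0.4786, -2.1234], 'contact_force': [1.0018, 0.4943, -1.6277], 'opening': 0.0221}
row [-0.003, -0.002, -0.003] [-0.0091, 0.0008, 0.0042] deg 0.2
```

View pics/side7.png

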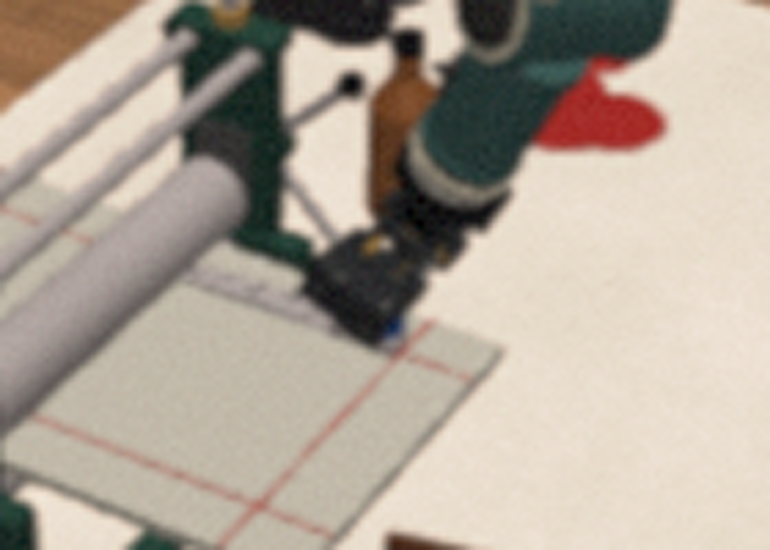

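The tip is now under the roller. I'll continue in short slow pushes and watch the force along x.

```bash
for k in 1; do
python3 -m crank '[[[0,0,0,-0.0018,0,0.0008,1],[0,0,0,-0.0036,0,0.0017,1],[0,0,0,-0.0054,0,0.0025,1],[0,0,0,-0.0072,0,0.0034,1],[0,0,0,-0.0091,0,0.0042,1]]]'
python3 -m crank '[[[0,0,0,-0.0018,0,0.0008,1],[0,0,0,-0.0036,0,0.0017,1],[0,0,0,-0.0054,0,0.0025,1]]]'
python3 -m crank '[[[0,0,0,-0.0018,0,0.0008,1],[0,0,0,-0.0036,0,0.0017,1],[0,0,0,-0.0054,0,0.0025,1]]]'
done; python3 -c "
from h import *
st()"
```

```text
time: 11.7
position: [0.5777, -0.1178, 0.0919]
eef_rot: [0.215, 0.002, 0.977, -0.001]
contact_force: [-0.3, 0.3, -1.4]
opening: 0.022
time: 12.0
position: [0.5839, -0.1178, 0.0918]
eef_rot: [0.215, 0.002, 0.977, -0.001]
contact_force: [-1.6, 0.6, -1.3]
opening: 0.0222
time: 12.3
position: [0.59, -0.1179, 0.0919]
eef_rot: [0.215, 0.002, 0.977, -0.001]
contact_force: [-1.6, -0.7, 0.2]
opening: 0.0222
{'time': 12.3, 'position': [0.59, -0.1179, 0.0919], 'qpos': [-0.3098, 0.0514, 2.2119, 0.2769, 0.4771, -2.098], 'contact_force': [-1.5574, -0.6932, 0.1922], 'opening': 0.0222}
```

```bash
python3 -m crank '[[[0,0,0,-0.0018,0,0.0008,1],[0,0,0,-0.0036,0,0.0017,1]]]'
python3 -m crank '[[[0,0,0,-0.0018,0,0.0008,1],[0,0,0,-0.0036,0,0.0017,1]]]'
python3 -m crank '[[[0,0,0,-0.0018,0,0.0008,1],[0,0,0,-0.0036,0,0.0017,1]]]'
```

```text
time: 12.5
position: [0.5942, -0.1179, 0.0919]
eef_rot: [0.216, 0.002, 0.976, -0.001]
contact_force: [-2.2, -0.5, -1.1]
opening: 0.0219
time: 12.7
position: [0.5983, -0.1179, 0.0919]
eef_rot: [0.216, 0.002, 0.977, -0.001]
contact_force: [-2.8, -0.2, 0.0]
opening: 0.0218
time: 12.9
position: [0.6025, -0.1179, 0.0919]
eef_rot: [0.216, 0.002, 0.976, -0.001]
contact_force: [-0.8, 0.0, 1.2]
opening: 0.0216
```

```bash
python3 -m crank '[[[0,0,0,-0.0018,0,0.0008,1],[0,0,0,-0.0036,0,0.0017,1]]]'
python3 -m crank '[[[0,0,0,-0.0018,0,0.0008,1],[0,0,0,-0.0036,0,0.0017,1]]]'
python3 -c "
from h import *
im=env.camera('side'); cv2.imwrite('pics/side8.png',cv2.resize(im[140:240,280:420],None,fx=5.5,fy=5.5,interpolation=cv2.INTER_CUBIC))
print([(round(d['conf'],2),np.round(d['centre'],4).tolist()) for q in ('gauge_b','gauge_b_tip') for d in env.place_of('side',q)])"
```

```text
time: 13.1
position: [0.6067, -0.1179, 0.0919]
eef_rot: [0.216, 0.002, 0.976, -0.001]
contact_force: [-1.4, 0.1, -0.2]
opening: 0.0218
time: 13.3
position: [0.6109, -0.1179, 0.0919]
eef_rot: [0.216, 0.002, 0.976, -0.001]
contact_force: [-1.8, 0.3, -0.3]
opening: 0.022
[(0.74, [0.4019, 0.1611, -0.0012]), (0.73, [0.4293, 0.3164, -0.0008]), (0.73, [0.4158, 0.6451, -0.0018])]
```

View pics/side8.png

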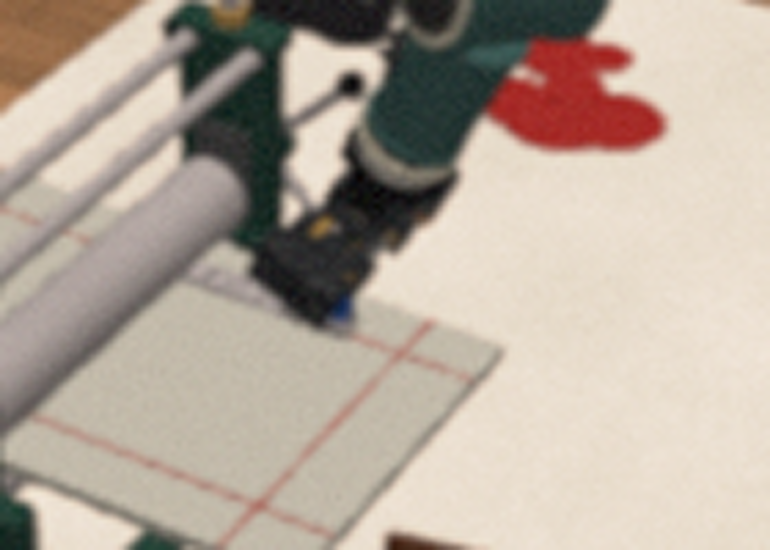

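The blade is still straight along the line and the gripper body is clear of the cheek. There is only sliding friction so far, so I'll continue.

```bash
python3 -m crank '[[[0,0,0,-0.0018,0,0.0008,1],[0,0,0,-0.0032,0,0.0015,1]]]'
python3 -m crank '[[[0,0,0,-0.0018,0,0.0008,1],[0,0,0,-0.0032,0,0.0015,1]]]'
python3 -m crank '[[[0,0,0,-0.0018,0,0.0008,1],[0,0,0,-0.0032,0,0.0015,1]]]'
```

```text
time: 13.65
position: [0.6146, -0.118, 0.0919]
eef_rot: [0.216, 0.002, 0.976, -0.001]
contact_force: [-1.4, -0.2, -0.1]
opening: 0.0219
time: 13.85
position: [0.6183, -0.118, 0.0919]
eef_rot: [0.216, 0.002, 0.976, -0.001]
contact_force: [-1.8, 0.5, -0.3]
opening: 0.0219
time: 14.05
position: [0.622, -0.118, 0.0919]
eef_rot: [0.216, 0.002, 0.976, -0.001]
contact_force: [-1.0, 0.6, 0.3]
opening: 0.0217
```

```bash
python3 -c "
from h import *
im=env.camera('top'); cv2.imwrite('pics/top9.png',cv2.resize(im[90:230,280:400],None,fx=5,fy=4.2,interpolation=cv2.INTER_CUBIC))
print(w2px('top',[[.795,-.117,.074]]))"
```

```text
[[361.03872769 134.92455605]]
```

View pics/top9.png

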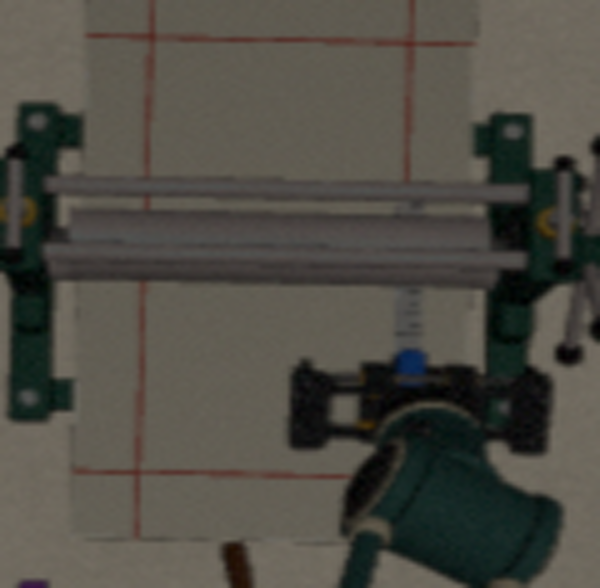

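The blade shows past the roller at about (408,208), still on the right line, and the handle is well clear. I'll keep pushing.

```bash
python3 -m crank '[[[0,0,0,-0.0014,0,0.0006,1],[0,0,0,-0.0027,0,0.0013,1]]]'
python3 -m crank '[[[0,0,0,-0.0014,0,0.0006,1],[0,0,0,-0.0027,0,0.0013,1]]]'
python3 -m crank '[[[0,0,0,-0.0014,0,0.0006,1],[0,0,0,-0.0027,0,0.0013,1]]]'
```

```text
time: 14.3
position: [0.6253, -0.1181, 0.0918]
eef_rot: [0.216, 0.002, 0.976, -0.001]
contact_force: [-4.8, -0.1, 3.1]
opening: 0.0221
time: 14.5
position: [0.6274, -0.118, 0.0914]
eef_rot: [0.215, 0.001, 0.977, -0.001]
contact_force: [-6.3, -1.5, 1.9]
opening: 0.0219
time: 14.7
position: [0.6294, -0.118, 0.0909]
eef_rot: [0.214, 0.001, 0.977, -0.001]
contact_force: [-6.2, -1.5, 3.1]
opening: 0.022
```

The force rose and levelled at about 6 N as the pads slipped, so the gauge is gripped. I'll open and back out.

```bash
python3 -m crank '[[[0,0,0,0,0,0,0.3],[0,0,0,0,0,0,0],[0,0,0,0,0,0,-0.2],[0,0,0,0,0,0,-0.3],[0,0,0,0,0,-0.01,-0.3],[0,0,0,0,0,-0.04,-0.3],[0,0,0,0,0,-0.08,-0.3],[0,0,0,0,0,-0.12,-0.5]]]'
python3 -c "
from h import *
st();row([.40,0.20,.25],tool(90-0)); 
im=env.camera('side'); cv2.imwrite('pics/side10.png',cv2.resize(im[140:240,280:420],None,fx=5.5,fy=5.5,interpolation=cv2.INTER_CUBIC))
print([(round(d['conf'],2),np.round(d['centre'],4).tolist()) for q in ('gauge_b','gauge_b_tip') for d in env.place_of('side',q)])"
```

```text
time: 15.5
position: [0.5782, -0.1176, 0.201]
eef_rot: [0.213, 0.001, 0.977, -0.001]
contact_force: [1.0, 0.2, 0.1]
opening: 0.0635
{'time': 15.5, 'position': [0.5782, -0.1176, 0.201], 'qpos': [-0.3168, -0.1112, 2.1374, 0.1967, 0.7134, -2.0076], 'contact_force': [0.9718, 0.1514, 0.1363], 'opening': 0.0635}
row [-0.002, 0.43, -0.003] [0.1423, 0.317, -0.1195] deg 24.6
[(0.95, [0.4129, 0.6458, -0.0011]), (0.83, [0.4008, 0.1627, -0.0007]), (0.72, [0.4308, 0.3184, 0.0002]), (0.49, [0.6169, -0.1176, 0.0701])]
```

View pics/side10.png

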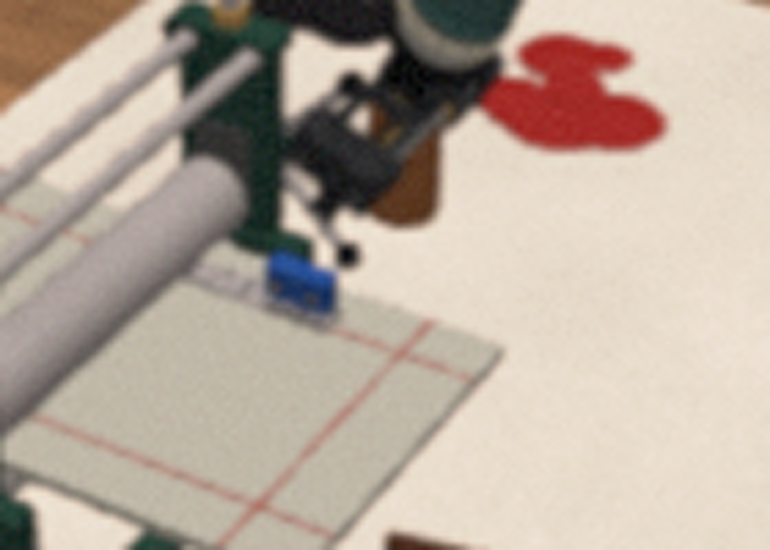

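The blue gauge lies flat on the right line with its handle at about (300,285), standing free and held under the roller. Next is the red gauge.

```bash
python3 -m crank '[[[0,0.1,0,0.04,0.02,-0.04,-0.5],[0,0.2,0,0.08,0.05,-0.07,-0.5],[0,0.3,0,0.11,0.10,-0.10,-1],[0,0.43,0,0.142,0.15,-0.12,-1],[0,0.43,0,0.142,0.20,-0.12,-1],[0,0.43,0,0.142,0.25,-0.12,-1],[0,0.43,0,0.142,0.29,-0.12,-1],[0,0.43,0,0.142,0.317,-0.12,-1]]]'
python3 -c "
from h import *
st();row([.4265,0.3244,.10],tool(48))"
```

```text
time: 16.45
position: [0.4016, 0.1961, 0.2512]
eef_rot: [0.004, 0.002, 1.0, -0.002]
contact_force: [0.3, -1.4, -0.4]
opening: 0.0885
{'time': 16.45, 'position': [0.4016, 0.1961, 0.2512], 'qpos': [0.4038, -0.1922, 2.0525, -0.0072, 1.2758, -1.1617], 'contact_force': [0.2968, -1.3632, -0.4281], 'opening': 0.0885}
row [-0.001, 0.009, 0.73] [-0.0233, 0.129, 0.1508] deg 41.8
```

```bash
python3 -m crank '[[[0,0,0.14,-0.005,0.03,0.03,-1],[0,0,0.28,-0.010,0.06,0.06,-1],[0,0,0.42,-0.015,0.09,0.09,-1],[0,0,0.56,-0.02,0.12,0.12,-1],[0,0.009,0.73,-0.0233,0.129,0.14,-1],[0,0.009,0.73,-0.0233,0.129,0.151,-1],[0,0.009,0.73,-0.0233,0.129,0.151,-1]]]'
python3 -c "
from h import *
st();row([.4265,0.3244,.014],tool(48))
im=env.camera('side'); cv2.imwrite('pics/side11.png',cv2.resize(im[220:360,250:410],None,fx=4,fy=4))"
```

```text
time: 17.15
position: [0.4245, 0.323, 0.0969]
eef_rot: [-0.002, 0.357, 0.934, -0.003]
contact_force: [0.1, -0.2, 0.1]
opening: 0.0879
{'time': 17.15, 'position': [0.4245, 0.323, 0.0969], 'qpos': [0.6043, 0.136, 2.0371, -0.0011, 0.9755, -0.2358], 'contact_force': [0.0802, -0.1893, 0.0797], 'opening': 0.0879}
row [-0.007, -0.001, 0.003] [-0.0006, 0.003, 0.0829] deg 0.4
```

View pics/side11.png

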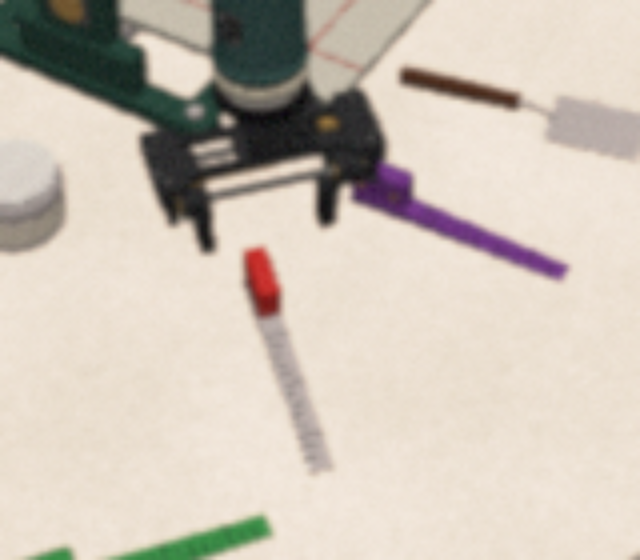

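The jaws are centred above the red handle, and the purple look-alike is clear. I'll descend and grip.

```bash
python3 -m crank '[[[-0.007,0,0.003,0,0.003,0.04,-1],[-0.007,0,0.003,0,0.003,0.0825,-1],[-0.007,0,0.003,0,0.003,0.0825,-1],[-0.007,0,0.003,0,0.003,0.0825,0.6],[-0.007,0,0.003,0,0.003,0.0825,0.6],[-0.007,0,0.003,0,0.003,0.0825,1],[-0.007,0,0.003,0,0.003,0.0825,1],[-0.007,0,0.003,0,0.003,0.0825,1],[-0.007,0,0.003,0,0.003,0.0825,1],[-0.007,0,0.003,0,0.003,0.0825,1]]]' 35
python3 -m crank '[[[0,0,0,0,0,0,1],[0,0,0,0,0,0,1],[0,0,0,0,0,0,1],[0,0,0,0,0,0,1],[0,0,0,0,0,0,1]]]' 35
python3 -c "
from h import *
st()"
```

```text
time: 18.2
position: [0.4272, 0.3253, 0.0162]
eef_rot: [0.0, 0.359, 0.934, 0.001]
contact_force: [-1.0, -0.1, -0.1]
opening: 0.034
time: 18.7
position: [0.427, 0.3251, 0.0161]
eef_rot: [0.0, 0.358, 0.934, 0.001]
contact_force: [0.1, -1.7, 0.8]
opening: 0.0217
{'time': 18.7, 'position': [0.427, 0.3251, 0.0161], 'qpos': [0.6039, 0.2495, 2.0826, 0.001, 0.8074, -0.2342], 'contact_force': [0.0818, -1.6694, 0.771], 'opening': 0.0217}
```

```bash
python3 -m crank '[[[0,0,0,0,0,-0.02,1],[0,0,0,0,0,-0.06,1],[0,0,0,0,0,-0.10,1],[0,0,0,0,0,-0.145,1],[0,0,0,0,0,-0.145,1]]]' 35
python3 -c "
from h import *
st();row([.42,.25,.165],tool(-21))
im=env.camera('side'); cv2.imwrite('pics/side12.png',cv2.resize(im[200:340,250:410],None,fx=4,fy=4))"
```

```text
time: 19.2
position: [0.4309, 0.3278, 0.1681]
eef_rot: [0.004, 0.359, 0.933, 0.007]
contact_force: [0.8, 1.7, -2.0]
opening: 0.0212
{'time': 19.2, 'position': [0.4309, 0.3278, 0.1681], 'qpos': [0.6038, 0.0584, 1.9763, 0.0009, 1.0914, -0.2339], 'contact_force': [0.8427, 1.707, -2.02], 'opening': 0.0212}
row [0.015, -0.007, 1.204] [-0.0439, -0.0651, 0.0022] deg 69.0
```

View pics/side12.png

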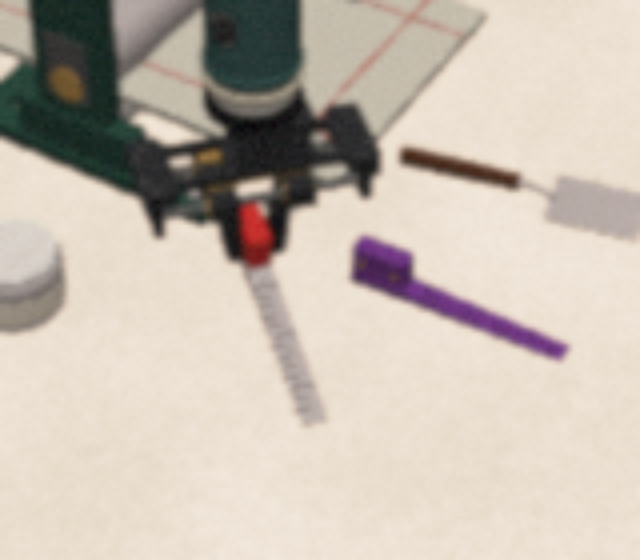

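The red gauge is held straight. I'll turn it.

```bash
python3 -m crank '[[[0,0,0.14,-0.005,-0.008,0,1],[0,0,0.28,-0.010,-0.016,0,1],[0,0,0.42,-0.015,-0.024,0,1],[0,0,0.56,-0.02,-0.032,0,1],[0,0,0.7,-0.025,-0.04,0,1],[0,0,0.84,-0.03,-0.048,0,1],[0,0,0.98,-0.036,-0.055,0,1],[0,0,1.1,-0.04,-0.06,0,1],[0.015,-0.007,1.204,-0.044,-0.065,0.002,1],[0.015,-0.007,1.204,-0.044,-0.065,0.002,1]]]'
python3 -c "
from h import *
st();row([.513,.0838,.155],tool(-90));row([.43,.12,.165],tool(-90))"
```

```text
time: 20.25
position: [0.4167, 0.2474, 0.1591]
eef_rot: [-0.0, 0.824, 0.566, -0.005]
contact_force: [-0.6, 0.2, -2.7]
opening: 0.0216
{'time': 20.25, 'position': [0.4167, 0.2474, 0.1591], 'qpos': [0.4852, -0.0257, 2.0796, -0.0013, 1.0982, 0.8535], 'contact_force': [-0.6057, 0.2259, -2.6897], 'opening': 0.0216}
row [-0.0, 0.011, 1.203] [-0.118, 0.1487, 0.0042] deg 68.9
row [-0.0, 0.011, 1.203] [-0.1142, 0.0582, -0.0052] deg 68.9
```

```bash
python3 -m crank '[[[0,0,0.14,-0.013,0.007,-0.005,1],[0,0,0.28,-0.026,0.014,-0.005,1],[0,0,0.42,-0.04,0.021,-0.005,1],[0,0,0.56,-0.053,0.028,-0.005,1],[0,0,0.7,-0.067,0.035,-0.005,1],[0,0,0.84,-0.08,0.042,-0.005,1],[0,0,0.98,-0.093,0.049,-0.005,1],[0,0,1.1,-0.106,0.054,-0.005,1],[0,0.011,1.203,-0.114,0.058,-0.005,1],[0,0.011,1.203,-0.114,0.058,-0.005,1]]]'
python3 -c "
from h import *
st();row([.511,.0838,.155],tool(-90))
im=env.camera('top'); cv2.imwrite('pics/top12.png',cv2.resize(im[90:290,230:430],None,fx=3,fy=3))"
```

```text
time: 21.25
position: [0.4288, 0.1194, 0.1631]
eef_rot: [0.0, 1.0, 0.0, -0.001]
contact_force: [0.1, 0.3, -2.8]
opening: 0.0216
{'time': 21.25, 'position': [0.4288, 0.1194, 0.1631], 'qpos': [0.2156, -0.1159, 2.1553, 0.0002, 1.105, 1.7857], 'contact_force': [0.1485, 0.3334, -2.7793], 'opening': 0.0216}
row [0.0, 0.003, 0.001] [0.0822, 0.0357, 0.0079] deg 0.2
```

View pics/top12.png

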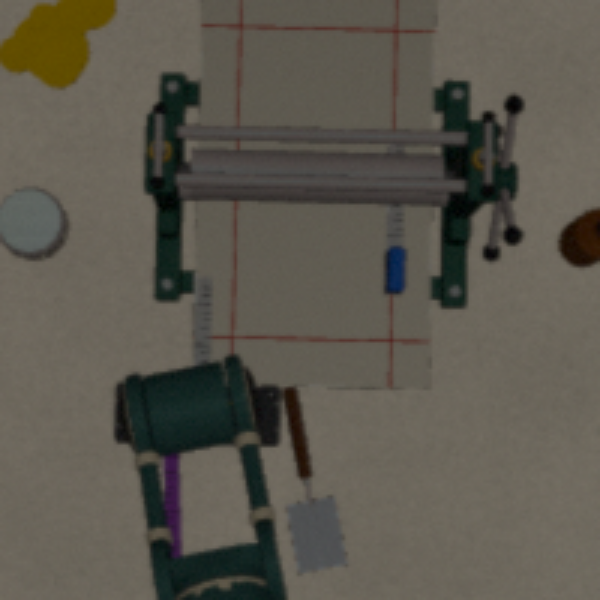

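The red gauge points straight ahead at (205,310), left of its line. The blue gauge is square on the right line at (396,265). I'll shift onto the left line and lower.

```bash
python3 -m crank '[[[0,0,0,0.01,0.0357,0.008,1],[0,0,0,0.04,0.0357,0.008,1],[0,0,0,0.07,0.0357,0.008,1],[0,0,0,0.082,0.0357,0.02,1],[0,0,0,0.082,0.0357,0.045,1],[0,0,0,0.082,0.0357,0.062,1],[0,0,0,0.082,0.0357,0.067,1],[0,0,0,0.082,0.0357,0.067,1]]]'
python3 -m crank '[[[0,0,0,0,0,0.002,1],[0,0,0,0,0,0.004,1],[0,0,0,0,0,0.004,1]]]'
python3 -c "
from h import *
st();row([.511,.0838,.0885],tool(-90))
im=env.camera('side'); cv2.imwrite('pics/side13.png',cv2.resize(im[150:270,240:400],None,fx=5,fy=5))"
```

```text
time: 22.1
position: [0.5097, 0.085, 0.0948]
eef_rot: [0.0, 1.0, 0.003, -0.003]
contact_force: [0.1, 0.2, -2.0]
opening: 0.022
time: 22.4
position: [0.5101, 0.0852, 0.0913]
eef_rot: [0.0, 1.0, 0.003, -0.002]
contact_force: [-0.1, 0.6, -2.8]
opening: 0.0216
{'time': 22.4, 'position': [0.5101, 0.0852, 0.0913], 'qpos': [0.117, 0.1121, 2.0762, 0.0006, 0.9578, 1.6816], 'contact_force': [-0.055, 0.5552, -2.7834], 'opening': 0.0216}
row [0.0, 0.005, 0.006] [0.0009, 0.0014, 0.0028] deg 0.4
```

View pics/side13.png

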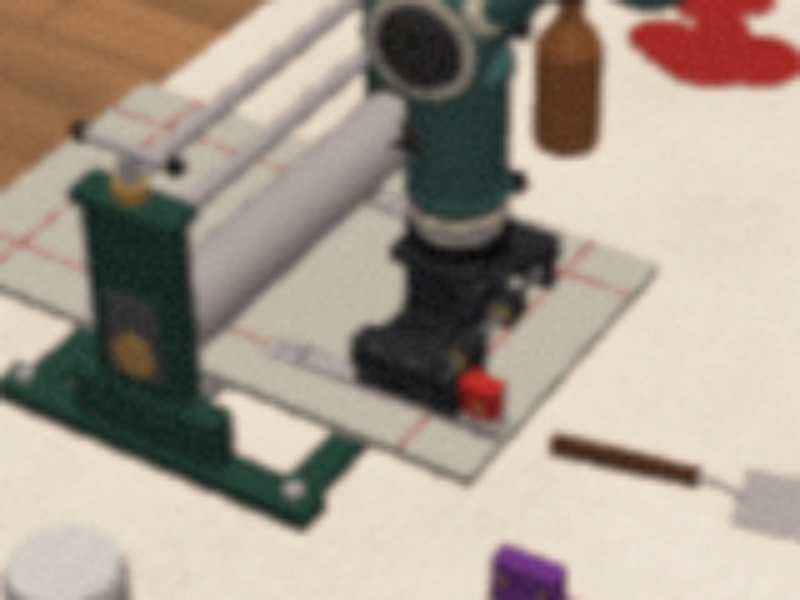

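The red gauge is on the left line, just above the bed. I'll lower it to contact.

```bash
python3 -m crank '[[[0,0.005,0.006,0.001,0.0014,0.001,1],[0,0.005,0.006,0.001,0.0014,0.0018,1],[0,0.005,0.006,0.001,0.0014,0.0018,1]]]'
python3 -m crank '[[[0,0,0,0,0,0.001,1],[0,0,0,0,0,0.001,1]]]'
```

```text
time: 22.75
position: [0.5111, 0.0836, 0.0897]
eef_rot: [0.0, 1.0, -0.0, 0.0]
contact_force: [0.1, 0.3, -2.3]
opening: 0.0215
time: 22.95
position: [0.511, 0.0836, 0.0886]
eef_rot: [0.0, 1.0, -0.0, 0.0]
contact_force: [-0.2, 0.7, -2.2]
opening: 0.0221
```

```bash
python3 -m crank '[[[0,0,0,0,0,0.001,1],[0,0,0,0,0,0.001,1]]]'
python3 -m crank '[[[0,0,0,0,0,0.0008,1],[0,0,0,0,0,0.0008,1]]]'
```

```text
time: 23.15
position: [0.5112, 0.0836, 0.088]
eef_rot: [0.0, 1.0, -0.0, 0.0]
contact_force: [-1.0, -0.6, 2.8]
opening: 0.0217
time: 23.35
position: [0.5112, 0.0836, 0.088]
eef_rot: [0.0, 1.0, -0.0, 0.0]
contact_force: [-3.8, 0.2, 5.1]
opening: 0.0216
```

It is on the bed. I'll release, tilt and regrip lightly, as before.

```bash
python3 -m crank '[[[0,0,0,0,0,-0.0005,0.2],[0,0,0,0,0,-0.0005,-0.2],[0,0,0,0,0,-0.001,-0.2],[0,0,0,0,0,-0.003,-0.2]]]'
python3 - <<'E'
from h import *
st(); row([.510,.0836,.094],tool(-90,25))
E
```

```text
time: 23.75
position: [0.5111, 0.0836, 0.0909]
eef_rot: [0.0, 1.0, -0.0, 0.0]
contact_force: [-0.6, -0.1, 0.1]
opening: 0.0512
{'time': 23.75, 'position': [0.5111, 0.0836, 0.0909], 'qpos': [0.1142, 0.1111, 2.0784, -0.0002, 0.9518, 1.6855], 'contact_force': [-0.6035, -0.0706, 0.05], 'opening': 0.0512}
row [0.0, 0.436, -0.0] [-0.0011, 0.0, -0.0031] deg 25.0
```

```bash
python3 -m crank '[[[0,0.14,0,-0.001,0,-0.003,-0.2],[0,0.28,0,-0.001,0,-0.003,-0.2],[0,0.436,0,-0.001,0,-0.003,-0.2],[0,0.436,0,-0.001,0,-0.003,-0.2],[0,0.436,0,-0.001,0,-0.003,-0.2]]]'
python3 -m crank '[[[0,0,0,0,0,0,1],[0,0,0,0,0,0,1],[0,0,0,0,0,0,1],[0,0,0,0,0,0,1],[0,0,0,0,0,0,1]]]' 5
python3 - <<'E'
from h import *
st(); 
im=env.camera("side"); cv2.imwrite("pics/side14.png",cv2.resize(im[150:270,240:400],None,fx=5,fy=5))
s=env.read_state();row(np.array([s["position"][0]+.05,.0836,.094]),tool(-90,25))
E
```

```text
time: 24.25
position: [0.5091, 0.0836, 0.0936]
eef_rot: [0.0, 0.977, 0.0, 0.215]
contact_force: [0.9, -0.0, -0.2]
opening: 0.0525
time: 24.75
position: [0.5102, 0.0836, 0.0942]
eef_rot: [0.0, 0.976, 0.0, 0.216]
contact_force: [1.6, -0.3, 1.0]
opening: 0.0222
{'time': 24.75, 'position': [0.5102, 0.0836, 0.0942], 'qpos': [0.1582, -0.1251, 2.3756, -0.1489, 0.4659, 1.8475], 'contact_force': [1.5642, -0.3325, 1.0319], 'opening': 0.0222}
row [0.0, 0.002, 0.0] [0.0453, 0.0001, 0.0212] deg 0.1
```

View pics/side14.png

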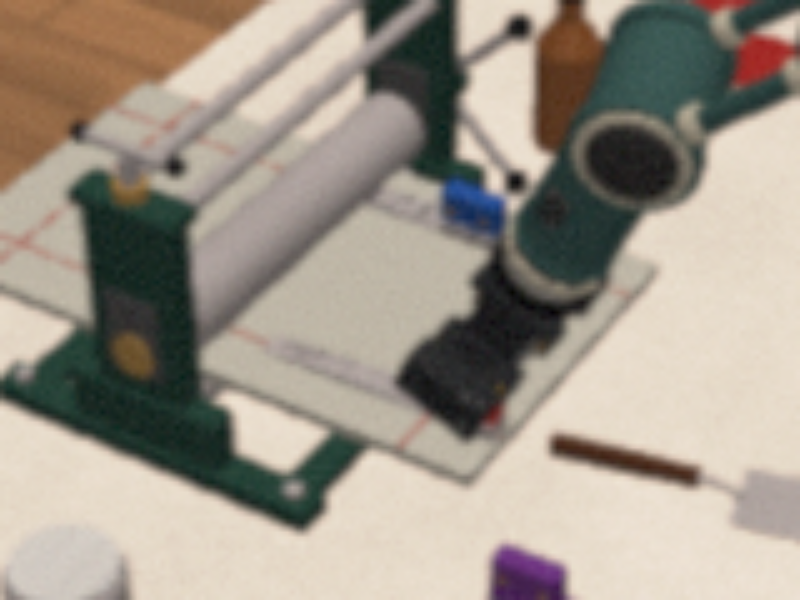

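```bash
python3 -m crank '[[[0,0,0,0.0063,0,0.0030,1],[0,0,0,0.0127,0,0.0059,1],[0,0,0,0.019,0,0.0089,1],[0,0,0,0.0254,0,0.0118,1],[0,0,0,0.0317,0,0.0148,1],[0,0,0,0.0381,0,0.0178,1],[0,0,0,0.0444,0,0.0207,1],[0,0,0,0.0508,0,0.0237,1],[0,0,0,0.0553,0,0.0258,1],[0,0,0,0.0571,0,0.0266,1]]]'
python3 -m crank '[[[0,0,0,0.0018,0,0.0008,1],[0,0,0,0.0036,0,0.0017,1]]]'
python3 -m crank '[[[0,0,0,0.0018,0,0.0008,1],[0,0,0,0.0036,0,0.0017,1]]]'
```

```text
time: 25.8
position: [0.5738, 0.0836, 0.0942]
eef_rot: [0.0, 0.976, 0.0, 0.216]
contact_force: [-1.0, -1.1, -2.2]
opening: 0.022
time: 26.0
position: [0.5779, 0.0837, 0.0941]
eef_rot: [0.0, 0.976, 0.0, 0.216]
contact_force: [0.1, -0.2, -1.9]
opening: 0.022
time: 26.2
position: [0.5819, 0.0837, 0.0941]
eef_rot: [0.0, 0.976, 0.0, 0.216]
contact_force: [0.1, 0.1, -1.6]
opening: 0.022
```

The z force shows the fingers carrying part of the gauge's weight. I'll open and reclose here so it lies flat on the bed.

```bash
python3 -m crank '[[[0,0,0,0,0,0,0.2],[0,0,0,0,0,0,0.2],[0,0,0,0,0,0,0.2],[0,0,0,0,0,0,1],[0,0,0,0,0,0,1],[0,0,0,0,0,0,1],[0,0,0,0,0,0,1]]]' 5
python3 -m crank '[[[0,0,0,0.0016,0,0.0011,1],[0,0,0,0.0034,0,0.0021,1]]]'
python3 -m crank '[[[0,0,0,0.0018,0,0.0008,1],[0,0,0,0.0036,0,0.0017,1]]]'
```

```text
time: 26.9
position: [0.582, 0.0837, 0.0943]
eef_rot: [0.0, 0.976, 0.0, 0.216]
contact_force: [-1.5, -0.9, 1.4]
opening: 0.0222
time: 27.1
position: [0.5857, 0.0837, 0.0941]
eef_rot: [0.0, 0.976, 0.0, 0.216]
contact_force: [-4.8, -0.1, 6.5]
opening: 0.0216
time: 27.3
position: [0.5896, 0.0837, 0.0941]
eef_rot: [0.0, 0.977, 0.0, 0.215]
contact_force: [-4.8, -0.4, 5.4]
opening: 0.0219
```

```bash
python3 -m crank '[[[0,0,0,0.0019,0,0.0005,1],[0,0,0,0.0028,0,0.0010,1]]]'
python3 -m crank '[[[0,0,0,0.0014,0,0.0006,1],[0,0,0,0.0027,0,0.0013,1]]]'
```

```text
time: 27.5
position: [0.5925, 0.0837, 0.0941]
eef_rot: [0.0, 0.977, 0.0, 0.215]
contact_force: [-3.9, 0.7, 2.6]
opening: 0.0217
time: 27.7
position: [0.5956, 0.0837, 0.0941]
eef_rot: [0.0, 0.977, 0.0, 0.215]
contact_force: [-4.1, 1.0, 4.3]
opening: 0.022
```

```bash
python3 -m crank '[[[0,0,0,0.0015,0,0.0002,1],[0,0,0,0.0028,0,0.0009,1]]]'
python3 -m crank '[[[0,0,0,0.0014,0,0.0006,1],[0,0,0,0.0027,0,0.0013,1]]]'
python3 -c "
from h import *
im=env.camera('side'); cv2.imwrite('pics/side15.png',cv2.resize(im[150:270,240:400],None,fx=5,fy=5))"
```

```text
time: 27.9
position: [0.5985, 0.0836, 0.0941]
eef_rot: [0.0, 0.977, 0.0, 0.215]
contact_force: [-0.8, 0.5, 0.2]
opening: 0.0218
time: 28.1
position: [0.6016, 0.0837, 0.0941]
eef_rot: [0.0, 0.977, 0.0, 0.215]
contact_force: [-2.0, -0.6, 2.3]
opening: 0.022
```

View pics/side15.png

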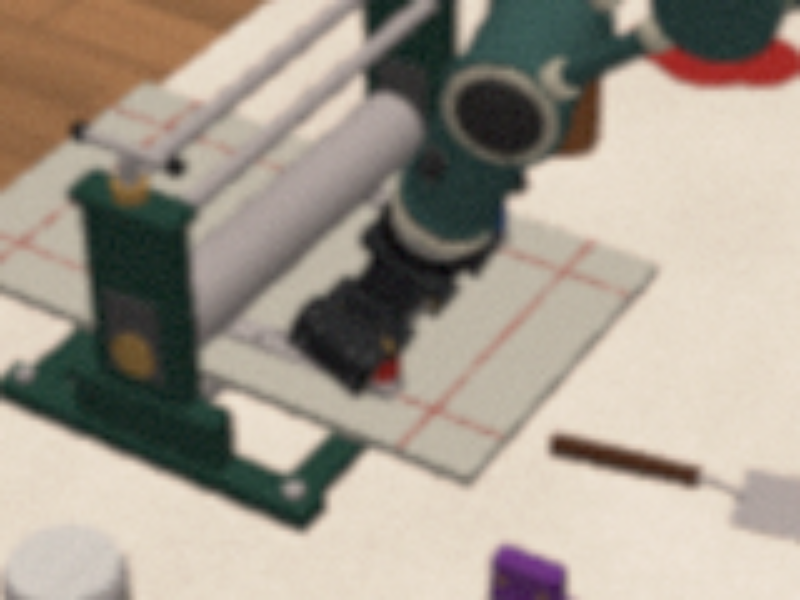

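It is moving freely and lying flat on the line. I'll continue in 3 mm steps with a hair less downward push.

```bash
python3 -m crank '[[[0,0,0,0.0014,0,0.0005,1],[0,0,0,0.0028,0,0.0011,1]]]'
python3 -m crank '[[[0,0,0,0.0014,0,0.0006,1],[0,0,0,0.0028,0,0.0012,1]]]'
```

```text
time: 28.35
position: [0.6049, 0.0837, 0.0941]
eef_rot: [0.0, 0.977, 0.0, 0.215]
contact_force: [-1.0, -0.7, -0.2]
opening: 0.0222
time: 28.55
position: [0.608, 0.0836, 0.0941]
eef_rot: [0.0, 0.977, 0.0, 0.215]
contact_force: [-1.4, -0.4, 0.9]
opening: 0.0219
```

```bash
python3 -m crank '[[[0,0,0,0.0014,0,0.0006,1],[0,0,0,0.0028,0,0.0012,1]]]'
python3 -m crank '[[[0,0,0,0.0014,0,0.0006,1],[0,0,0,0.0028,0,0.0012,1]]]'
```

```text
time: 28.75
position: [0.6112, 0.0836, 0.0941]
eef_rot: [0.0, 0.977, 0.0, 0.215]
contact_force: [-1.1, 0.7, 0.1]
opening: 0.0218
time: 28.95
position: [0.6143, 0.0836, 0.0941]
eef_rot: [0.0, 0.977, 0.0, 0.215]
contact_force: [-1.9, -0.3, 0.0]
opening: 0.0221
```

```bash
python3 -m crank '[[[0,0,0,0.0012,0,0.0006,1],[0,0,0,0.0023,0,0.0010,1]]]'
python3 -m crank '[[[0,0,0,0.0012,0,0.0006,1],[0,0,0,0.0023,0,0.0010,1]]]'
```

```text
time: 29.15
position: [0.6169, 0.0836, 0.0941]
eef_rot: [0.0, 0.977, 0.0, 0.215]
contact_force: [-2.1, 0.1, 0.0]
opening: 0.0222
time: 29.35
position: [0.6196, 0.0836, 0.0941]
eef_rot: [0.0, 0.977, 0.0, 0.215]
contact_force: [-1.0, 0.4, 0.6]
opening: 0.022
```

```bash
python3 -m crank '[[[0,0,0,0.0012,0,0.0006,1],[0,0,0,0.0023,0,0.0010,1]]]'
python3 -m crank '[[[0,0,0,0.0012,0,0.0006,1],[0,0,0,0.0023,0,0.0010,1]]]'
```

```text
time: 29.55
position: [0.6221, 0.0836, 0.0941]
eef_rot: [0.0, 0.977, 0.0, 0.215]
contact_force: [-2.0, 0.2, -0.7]
opening: 0.0218
time: 29.75
position: [0.6248, 0.0836, 0.0941]
eef_rot: [0.0, 0.977, 0.0, 0.215]
contact_force: [-1.2, -0.8, -0.5]
opening: 0.0221
```

```bash
python3 -m crank '[[[0,0,0,0.0012,0,0.0006,1],[0,0,0,0.0023,0,0.0010,1]]]'
python3 -m crank '[[[0,0,0,0.0012,0,0.0006,1],[0,0,0,0.0023,0,0.0010,1]]]'
python3 -c "
from h import *
im=env.camera('side'); cv2.imwrite('pics/side16.png',cv2.resize(im[150:270,240:400],None,fx=5,fy=5))
im=env.camera('top'); cv2.imwrite('pics/top16.png',cv2.resize(im[90:230,270:410],None,fx=4.2,fy=4.2,interpolation=cv2.INTER_CUBIC))"
```

```text
time: 29.95
position: [0.6265, 0.0836, 0.0938]
eef_rot: [0.0, 0.977, -0.0, 0.214]
contact_force: [-6.1, 0.4, 3.9]
opening: 0.0218
time: 30.15
position: [0.628, 0.0836, 0.0934]
eef_rot: [0.0, 0.977, -0.0, 0.213]
contact_force: [-6.8, 0.6, 2.7]
opening: 0.0221
```

View pics/side16.png

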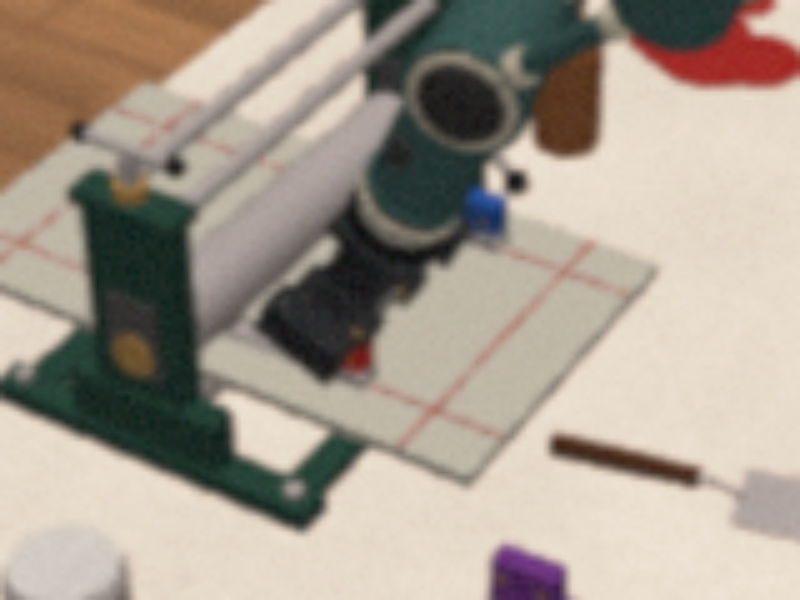

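View pics/top16.png

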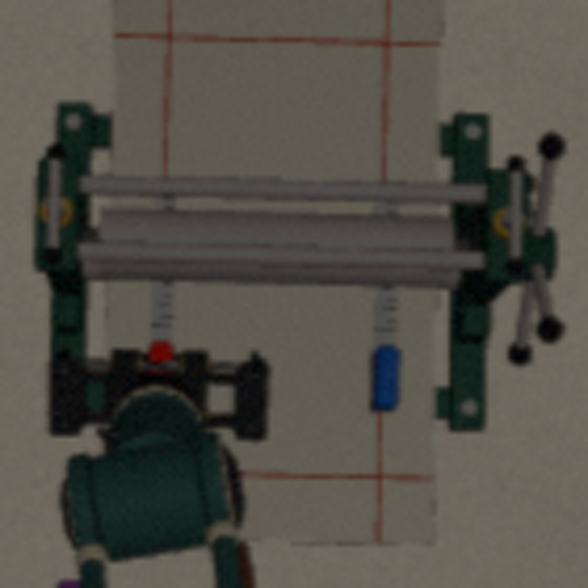

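The push rose to about 6.5 N and the pads slipped, the same as on the right. Both blades lie square on their lines. I'll release and back out.

```bash
python3 -m crank '[[[0,0,0,0,0,0,0.3],[0,0,0,0,0,0,0],[0,0,0,0,0,0,-0.2],[0,0,0,0,0,0,-0.3],[0,0,0,0,0,-0.01,-0.3],[0,0,0,0,0,-0.04,-0.3],[0,0,0,0,0,-0.08,-0.3],[0,0,0,0,0,-0.12,-0.3],[0,0,0,-0.05,0,-0.13,-0.3],[0,0,0,-0.10,0,-0.13,-0.3]]]'
python3 -c "
from h import *
st()
im=env.camera('side'); cv2.imwrite('pics/side17.png',cv2.resize(im[150:270,240:400],None,fx=5,fy=5))
print([(round(d['conf'],2),np.round(d['centre'],4).tolist()) for q in ('gauge_b','gauge_b_tip') for d in env.place_of('side',q)])
im=env.camera('top'); cv2.imwrite('pics/top17.png',cv2.resize(im[90:230,270:410],None,fx=4.2,fy=4.2,interpolation=cv2.INTER_CUBIC))"
```

```text
time: 31.25
position: [0.4859, 0.0841, 0.1754]
eef_rot: [-0.0, 0.976, -0.0, 0.217]
contact_force: [-0.3, 0.7, 0.5]
opening: 0.0573
{'time': 31.25, 'position': [0.4859, 0.0841, 0.1754], 'qpos': [0.1701, -0.3049, 2.3435, -0.1146, 0.6743, 1.8159], 'contact_force': [-0.2801, 0.6841, 0.5433], 'opening': 0.0573}
[(0.83, [0.6176, 0.0851, 0.0752]), (0.83, [0.4046, 0.163, 0.0001]), (0.8, [0.4176, 0.6446, -0.0001]), (0.67, [0.6195, -0.1197, 0.0729])]
```

View pics/side17.png

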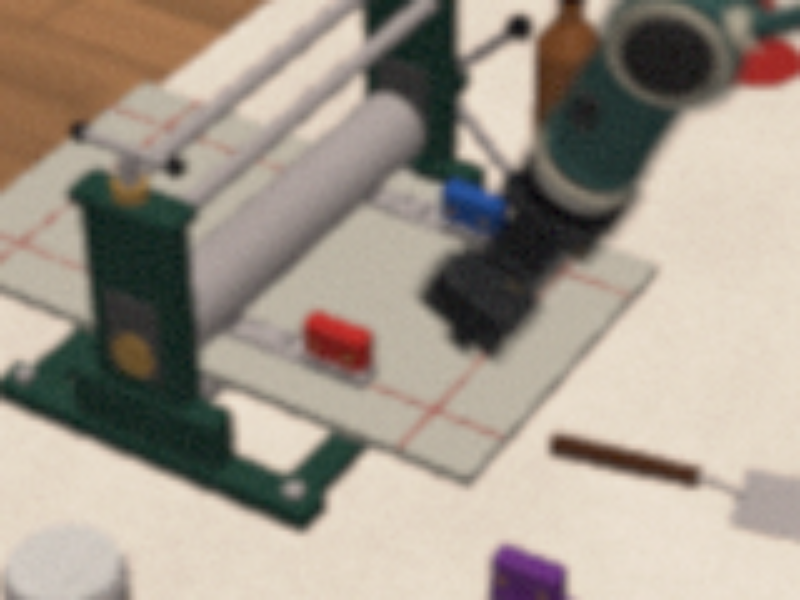

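View pics/top17.png

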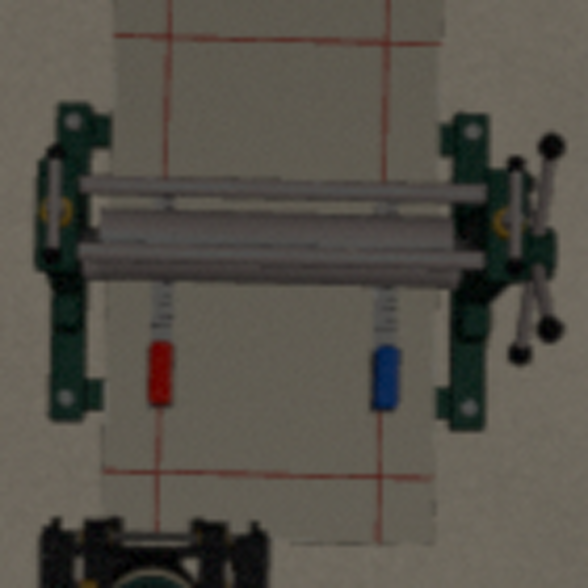

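Both gauges look flat, square and free. As a check, and as the finger push itself, I'll press lightly on the back of each handle with shut fingers.

```bash
python3 -c "
from h import *
row([.54,.0836,.12],tool(-90,25));row([.568,.0836,.087],tool(-90,25))"
python3 -m crank '[[[0,0,0,0,0,0,1],[0,0,0,0,0,0,1],[0,0,0,0,0,0,1],[0,0,0,0,0,0,1],[0,0,0,0,0,0,1],[0,0,0,0,0,0,1],[0,0,0,0,0,0,1]]]' 20
```

```text
row [0.001, 0.009, 0.001] [0.0324, -0.0001, 0.0691] deg 0.5
row [0.001, 0.009, 0.001] [0.0442, -0.0001, 0.1107] deg 0.5
time: 32.15
position: [0.4819, 0.0835, 0.1693]
eef_rot: [0.001, 0.977, 0.0, 0.212]
contact_force: [-0.2, -0.1, -0.3]
opening: 0.0033
```

```bash
python3 -c "
from h import *
row([.54,.0836,.11],tool(-90,25));row([.568,.0836,.088],tool(-90,25))"
python3 -m crank '[[[0,0.009,0,0.015,0,0.035,1],[0,0.009,0,0.03,0,0.07,1],[0,0.009,0,0.035,0,0.08,1],[0,0.009,0,0.0425,0,0.098,1],[0,0.009,0,0.0425,0,0.098,1],[0,0.009,0,0.0425,0,0.098,1]]]'
python3 -c "
from h import *
st();row([.568,.0836,.087],tool(-90,25))"
```

```text
row [0.001, 0.009, 0.001] [0.0283, -0.0001, 0.078] deg 0.5
row [0.001, 0.009, 0.001] [0.0446, -0.0001, 0.1097] deg 0.5
time: 32.75
position: [0.5606, 0.0834, 0.0977]
eef_rot: [0.001, 0.976, 0.0, 0.216]
contact_force: [0.5, 0.1, 0.4]
opening: 0.0003
{'time': 32.75, 'position': [0.5606, 0.0834, 0.0977], 'qpos': [0.1397, -0.028, 2.2794, -0.1345, 0.4626, 1.8175], 'contact_force': [0.4706, 0.1041, 0.4095], 'opening': 0.0003}
row [0.001, 0.001, 0.001] [0.0022, -0.0002, 0.0128] deg 0.1
```

```bash
python3 -m crank '[[[0,0,0,0.0022,0,0.0128,1],[0,0,0,0.0022,0,0.0128,1],[0,0,0,0.0045,0,0.014,1],[0,0,0,0.0067,0,0.015,1]]]'
python3 -m crank '[[[0,0,0,0.0009,0,0.0004,1],[0,0,0,0.0018,0,0.0008,1]]]'
python3 -m crank '[[[0,0,0,0.0009,0,0.0004,1],[0,0,0,0.0018,0,0.0008,1]]]'
```

```text
time: 33.15
position: [0.5732, 0.0835, 0.0879]
eef_rot: [0.001, 0.976, 0.0, 0.216]
contact_force: [-0.6, 0.4, -0.2]
opening: 0.0006
time: 33.35
position: [0.5755, 0.0836, 0.0887]
eef_rot: [0.0, 0.976, 0.0, 0.217]
contact_force: [1.1, 0.1, 0.6]
opening: 0.0003
time: 33.55
position: [0.5777, 0.0836, 0.089]
eef_rot: [0.0, 0.976, 0.0, 0.217]
contact_force: [0.5, 0.7, -0.8]
opening: 0.0006
```

```bash
python3 -m crank '[[[0,0,0,0.0009,0,0.0005,1],[0,0,0,0.0014,0,0.0007,1]]]'
python3 -m crank '[[[0,0,0,0.0009,0,0.0004,1],[0,0,0,0.0009,0,0.0004,1]]]'
python3 -m crank '[[[0,0,0,0.0009,0,0.0004,1],[0,0,0,0.0009,0,0.0004,1]]]'
```

```text
time: 33.75
position: [0.5793, 0.0836, 0.0889]
eef_rot: [0.0, 0.976, 0.0, 0.217]
contact_force: [0.8, 1.0, 1.8]
opening: 0.0005
time: 33.95
position: [0.5802, 0.0836, 0.0887]
eef_rot: [0.0, 0.976, 0.0, 0.217]
contact_force: [-0.2, 0.1, 0.3]
opening: 0.0004
time: 34.15
position: [0.5807, 0.0835, 0.0885]
eef_rot: [0.001, 0.976, 0.0, 0.216]
contact_force: [-3.6, -0.6, 3.4]
opening: 0.0006
```

```bash
python3 -m crank '[[[0,0,0,0.0005,0,0.0002,1],[0,0,0,0.0005,0,0.0002,1]]]'
python3 -m crank '[[[0,0,0,0.0005,0,0.0002,1],[0,0,0,0.0005,0,0.0002,1]]]'
```

```text
time: 34.35
position: [0.5808, 0.0835, 0.0883]
eef_rot: [0.001, 0.976, 0.0, 0.216]
contact_force: [-4.7, 0.8, 3.8]
opening: 0.0
time: 34.55
position: [0.5808, 0.0835, 0.0882]
eef_rot: [0.001, 0.977, 0.0, 0.215]
contact_force: [-6.6, 0.2, 5.1]
opening: 0.0005
```

The gauge holds against 6.6 N without moving, but some of that is bed drag from my downward component. I'll push a touch more with the downward part relieved.

```bash
python3 -m crank '[[[0,0,0,0.0009,0,-0.0001,1],[0,0,0,0.0009,0,-0.0001,1]]]'
python3 -m crank '[[[0,0,0,0.0008,0,0,1],[0,0,0,0.0008,0,0,1]]]'
```

```text
time: 34.75
position: [0.5808, 0.0835, 0.0882]
eef_rot: [0.001, 0.977, 0.0, 0.215]
contact_force: [-5.5, 0.5, 3.6]
opening: 0.0004
time: 34.95
position: [0.5808, 0.0835, 0.0882]
eef_rot: [0.001, 0.977, 0.0, 0.214]
contact_force: [-5.7, 0.7, 4.4]
opening: 0.0009
```

```bash
python3 -m crank '[[[0,0,0,0.0012,0,0.0001,1],[0,0,0,0.0015,0,0.0001,1]]]'
python3 -m crank '[[[0,0,0,0.0015,0,0.0001,1],[0,0,0,0.0018,0,0.0002,1]]]'
```

```text
time: 35.15
position: [0.5809, 0.0835, 0.0882]
eef_rot: [0.001, 0.977, 0.0, 0.213]
contact_force: [-9.9, 0.5, 6.4]
opening: 0.0007
time: 35.35
position: [0.5811, 0.0835, 0.0881]
eef_rot: [0.001, 0.977, 0.0, 0.211]
contact_force: [-11.0, 1.4, 8.3]
opening: 0.0003
```

The red gauge yielded only about 0.3 mm at 11 N, which puts the roller press at an estimated 4 to 5 N. That is firm but well below the limit. I'll back off and check the blue one the same way.

```bash
python3 -m crank '[[[0,0,0,-0.01,0,-0.004,1],[0,0,0,-0.025,0,-0.02,1],[0,0,0,-0.025,0,-0.04,1],[0,0,0,-0.025,0,-0.06,1],[0,0,0,-0.025,0,-0.06,1]]]'
python3 -c "
from h import *
st();row([.53,-.1175,.15],tool(-90,25));row([.566,-.1175,.093],tool(-90,25))"
```

```text
time: 35.85
position: [0.5349, 0.0839, 0.1354]
eef_rot: [0.001, 0.977, 0.0, 0.214]
contact_force: [0.5, 1.1, 0.3]
opening: 0.0006
{'time': 35.85, 'position': [0.5349, 0.0839, 0.1354], 'qpos': [0.1495, -0.137, 2.2943, -0.1197, 0.5607, 1.8078], 'contact_force': [0.479, 1.1317, 0.3167], 'opening': 0.0006}
row [0.001, 0.005, 0.0] [0.0016, 0.2014, -0.0151] deg 0.3
row [0.001, 0.005, 0.0] [0.0104, 0.2013, 0.0517] deg 0.3
```

```bash
python3 -m crank '[[[0,0,0,0,0.04,-0.015,1],[0,0,0,0.0016,0.08,-0.015,1],[0,0,0,0.0016,0.12,-0.015,1],[0,0,0,0.0016,0.16,-0.015,1],[0,0,0,0.0016,0.2013,-0.015,1],[0,0.005,0,0.006,0.2013,0.01,1],[0,0.005,0,0.0104,0.2013,0.04,1],[0,0.005,0,0.0104,0.2013,0.0517,1],[0,0.005,0,0.0104,0.2013,0.0517,1]]]'
python3 -c "
from h import *
st();row([.576,-.1175,.0885],tool(-90,25))"
```

```text
time: 36.75
position: [0.5644, -0.1169, 0.0898]
eef_rot: [-0.0, 0.977, -0.0, 0.214]
contact_force: [-0.5, 0.3, -0.0]
opening: 0.0005
{'time': 36.75, 'position': [0.5644, -0.1169, 0.0898], 'qpos': [-0.3271, 0.0086, 2.2599, 0.2954, 0.4803, 1.0083], 'contact_force': [-0.5442, 0.278, -0.0159], 'opening': 0.0005}
row [-0.0, 0.005, -0.0] [0.01, 0.0006, 0.0061] deg 0.3
```

```bash
python3 -m crank '[[[0,0.005,0,0.005,0.0006,0.0025,1],[0,0.005,0,0.0095,0.0006,0.0045,1],[0,0.005,0,0.0095,0.0006,0.0045,1]]]'
python3 -m crank '[[[0,0,0,0.0009,0,0.0004,1],[0,0,0,0.0014,0,0.0006,1]]]'
python3 -m crank '[[[0,0,0,0.0009,0,0.0004,1],[0,0,0,0.0014,0,0.0006,1]]]'
python3 -m crank '[[[0,0,0,0.0009,0,0.0004,1],[0,0,0,0.0009,0,0.0004,1]]]'
```

```text
time: 37.05
position: [0.5763, -0.1175, 0.0912]
eef_rot: [0.0, 0.976, 0.0, 0.218]
contact_force: [0.7, 0.6, -0.5]
opening: 0.0003
time: 37.25
position: [0.5784, -0.1174, 0.0923]
eef_rot: [0.001, 0.976, 0.001, 0.218]
contact_force: [0.5, -0.3, 0.8]
opening: 0.0004
time: 37.45
position: [0.5803, -0.1174, 0.0928]
eef_rot: [0.001, 0.976, 0.001, 0.219]
contact_force: [0.9, -0.4, -0.8]
opening: 0.0006
time: 37.65
position: [0.5811, -0.1174, 0.0927]
eef_rot: [0.001, 0.976, 0.001, 0.219]
contact_force: [-0.6, -0.5, -0.0]
opening: 0.0004
```

```bash
python3 -m crank '[[[0,0,0,0.0009,0,0.0004,1],[0,0,0,0.0009,0,0.0004,1]]]'
python3 -m crank '[[[0,0,0,0.0009,0,0.0002,1],[0,0,0,0.0009,0,0.0002,1]]]'
```

```text
time: 37.85
position: [0.5816, -0.1174, 0.0924]
eef_rot: [0.0, 0.976, 0.001, 0.218]
contact_force: [-4.4, 0.2, 1.7]
opening: 0.0007
time: 38.05
position: [0.5818, -0.1174, 0.0924]
eef_rot: [0.0, 0.976, 0.001, 0.217]
contact_force: [-6.3, -0.8, 4.1]
opening: 0.0006
```

```bash
python3 -m crank '[[[0,0,0,0.0012,0,0.0001,1],[0,0,0,0.0013,0,0.0001,1]]]'
python3 -m crank '[[[0,0,0,0.0014,0,0.0001,1],[0,0,0,0.0015,0,0.0001,1]]]'
```

```text
time: 38.25
position: [0.582, -0.1173, 0.0924]
eef_rot: [0.0, 0.976, 0.001, 0.216]
contact_force: [-7.7, -1.1, 4.7]
opening: 0.0008
time: 38.45
position: [0.5821, -0.1172, 0.0925]
eef_rot: [-0.0, 0.977, 0.001, 0.215]
contact_force: [-9.1, -1.4, 6.4]
opening: 0.0004
```

The blue gauge also holds at 9 N with hardly any movement. I'll back off and take a last look.

```bash
python3 -m crank '[[[0,0,0,-0.01,0,-0.004,1],[0,0,0,-0.025,0,-0.02,1],[0,0,0,-0.025,0,-0.06,1],[0,0,0,-0.04,0,-0.10,1],[0,0,0,-0.06,0,-0.12,1],[0,0,0,-0.06,0,-0.12,1],[0,0,0,-0.06,0,-0.12,1]]]'
python3 -c "
from h import *
st()
im=env.camera('side'); cv2.imwrite('pics/side18.png',cv2.resize(im[130:290,240:440],None,fx=4,fy=3.7))
for q in ('gauge_b','oil_bottle','ink_tin','palette_knife'): print(q,[(round(d['conf'],2),np.round(d['centre'],4).tolist()) for d in env.place_of('side',q)])
im=env.camera('top'); cv2.imwrite('pics/top18.png',cv2.resize(im[90:230,270:410],None,fx=4.2,fy=4.2,interpolation=cv2.INTER_CUBIC))"
```

```text
time: 39.15
position: [0.4773, -0.1177, 0.1765]
eef_rot: [0.0, 0.976, 0.001, 0.216]
contact_force: [0.4, -1.0, -0.6]
opening: 0.0006
{'time': 39.15, 'position': [0.4773, -0.1177, 0.1765], 'qpos': [-0.4093, -0.3019, 2.3387, 0.2581, 0.7177, 0.9981], 'contact_force': [0.4332, -0.9695, -0.5793], 'opening': 0.0006}
gauge_b [(0.89, [0.4152, 0.645, -0.0025]), (0.82, [0.4021, 0.1591, -0.0002]), (0.73, [0.6176, 0.0824, 0.07]), (0.63, [0.6206, -0.1184, 0.0725])]
oil_bottle []
ink_tin [(0.61, [0.6776, 0.3524, 0.0028]), (0.33, [0.355, -0.0109, -0.0])]
palette_knife [(0.98, [0.3523, -0.0122, 0.0015])]
```

View pics/side18.png

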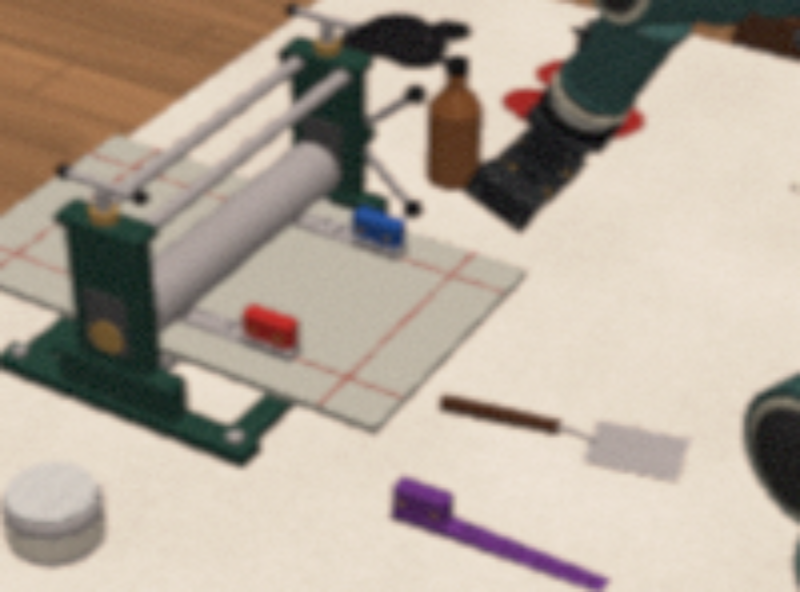

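View pics/top18.png

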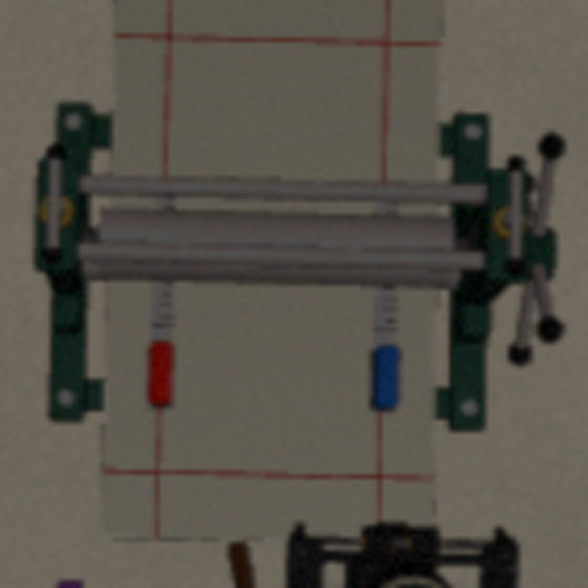

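Both gauges lie flat and square on their lines, and the bottle, tin and knife look undisturbed. The robot touches nothing.

```bash
python3 -c "
from rig import env
print(env.finish_job())"
```

```text
the job is handed in; nothing more can be done
None
```

Both taper gauges are in place under the roller and let go: blue on the right red line, red on the left. I slid each one along the bed in a light 5 N grip until the push rose to 6–7 N and the pads slipped. I then let go and pressed the back of each handle with shut fingers.

- **Grip:** The red gauge moved about 0.3 mm under 11 N and the blue about the same under 9 N. I estimate the roller presses on each with 3–6 N, worked out from the push forces because it could not be measured directly.
- **Push force:** Those check pushes were firmer than the first slide-in, to make sure of the grip. My press estimates stayed well under the 15 N limit.
- **Position:** In the last pictures both lie flat and square on their lines, with nothing touching them. The handles sit at x = 0.618 (red) and 0.621 m (blue), so the tips are about 65 mm past the roller's axis.
- **Roller level:** The two tips agree to within about 3 mm, which is only about 0.2 mm of clearance. That is inside the 4 mm camera error, so the roller looks level, with about 7 mm of clearance at both lines.
- **Other items:** The tin and the palette knife were found within about 7 mm of their starting readings. The detector missed the bottle in the last check, but the picture shows it standing where it was.

The job was handed in at about 39 s. No verdict was reported.

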